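Open the push-and-turn canister and put the rough stone in

ROBOT

A 7-joint arm with a two-finger parallel gripper is mounted at the origin on a cart in front of the work surface, level with it; the furniture and walls round the work are solid. World frame = base frame: x ahead of the robot, y to its left, z up, the work surface at z = 0. Lengths are in mm, angles in rad, forces in N, time in s.
With the tool pointing down it reaches from about 375 to 925 mm from the base axis. Payload 3.1 kg.
Tool frame: the origin (TCP) lies midway between the tips of the shut fingers; the grasp point (between the pads) lies ctrl.pinch_z behind it (ctrl.pinch_z is the distance from the TCP to the grasp point, in mm); z points along the fingers, y is the direction in which the jaws open and shut (so a half turn about z gives the same grasp; the last joint's range is limited). The gripper opens to 85 mm and grips with 20 to 120 N. Pads are 22 mm wide; open, the fingers measure 114 mm over their backs; the gripper's body (76 mm by 85 mm) begins 54 mm behind the grasp point. The pads swing forward as they close: fully open they stand 13 mm farther back than shut.
Start: joints at [1.006, 0.383, 0.044, 1.598, -0.018, 1.161, -0.05], TCP at [292.539, -580.451, 203.969] pointing down, gripper open.
Joint ranges: [-2.61, 2.61], [-0.41, 2.15], [-1.48, 1.57], [0, 2.5], [-1.57, 4.71], [0.05, 1.97], [-2.85, 2.85]. Speed limits (rad/s): [2.79, 2.79, 3.14, 3.14, 3.14, 3.14, 3.14].

INTERFACE

Orientations are given as a 3x3 rotation matrix whose columns are the frame's x, y, z axes.
In Python, from plant import ctrl, get_image, camera_params gives the robot as it stands.
- The arm moves only by the tool step_arm, never from a script. Its argument "series" is a list of rows, each an object with "grip": the gripper's target within -1 to 1 (fully open at 1, half-way at 0, shut at -1); "translation": the shift along the tool's x, y, z in m, a list of three; "rotation": the turn, a rotation vector about the tool's x, y, z in rad, a list of three. A call has 1 to 10 rows; each row shifts and turns the commanded pose from where the row before left it, along the tool's axes as they then stand; what a row does not reach is not made up. A row lasts 1/10 s, in which the tool goes at most 50 mm and 8.59 degrees, less where a joint would pass 70% of its speed; a pose out of reach is approached as far as the arm can. A call with a gripper value outside its range is refused whole. The fingers move at their own pace and stop on an object; "force" is the grip in N (left out, the last holds). Time passes only in rows, so rows that do not move let the fingers close. It gives the time, the measured TCP pose, the force and the opening at its end, in the units of the state.
- ctrl.observe(): the state, without advancing time (a new reading comes with each control period).
- get_image(name): name is "scene" or "top" or "wrist"; returns the picture (384x512x3 uint8, red, green, blue); there is no depth.
- camera_params(name): a dict with "camera_matrix" (3x3 intrinsics, pixels), "view" (4x4, takes a point from world to camera coordinates). Camera axes: x right, y up, looking along -z (the intrinsics and any distortion apply to the point x, -y, -z); pixel columns grow to the right and rows downward; lengths in mm; the calibration is good to about 2 mm. A picture is of the moment at which its call begins: read the wrist's pose just before it. camera_params takes no time and is no camera call; for the wrist camera it gives the pose at the moment of the call.
- ctrl.sign_off(): hands the job in, once; it reports no verdict.
The state is a dict: "time": time; "joint_positions": joint angles; "qd": joint speeds; "joint_torque": joint torques, N m; "position": TCP position; "orientation": TCP orientation; "contact_force": force on the tool from outside, world axes, zero at the start; "wrist_torque": the same for the moment, N m; "gripper_width": finger opening in mm.
Only numpy, scipy, OpenCV 4.12 (cv2) and the standard library are available. Lean on these libraries where they do the work, as an engineer would, in place of code of your own. Each camera call takes 0.05 s, during which the arm holds its last target.

TASK

Open the canister's safety cap: press it down against its spring and, while it is down, turn it anticlockwise (seen from above) to unlock it, then lift it off and set it down on the round cork mat, right way up and wholly on the mat. Then put the rough quartz stone inside the open canister and let go. Do not knock the grey tin, the matchbox or the brass weight out of their places.

Things in the scene. Friction and masses are not known exactly. Their poses are not given: they have to be found in the camera images.
- canister_mouth (a point): Centre of the canister's round mouth, in the plane of the rim, 72 mm above the bench, z up. Mouth 40 mm across inside, neck 46 mm, two bayonet flanges outside the neck 55 mm across hold the cap; inner floor 48 mm below the rim. Its x axis is the line along which the cap's rib lies while locked.
- canister: Aluminium canister in a square wooden holder (92 x 92 x 16 mm) screwed to the bench: it cannot move or turn. Body 74 mm across up to 47 mm above the bench, then the neck. Origin at the centre of the underside, on the bench; same axes as the mouth.
- cap_rib (a point): Centre of the upright finger rib across the middle of the cap's flat top: 46 mm long (its x axis), 10 mm wide (y), 17 mm tall, z up; 27 mm of flat top on either side. The point is 8.5 mm above the flat top, 8.5 mm below the rib's upper edge, 25.5 mm above the skirt's lower edge; with the cap locked, 89.5 mm above the bench.
- cap: Loose black plastic cap, 65 mm across, 18 mm tall without the rib, about 50 g, locked on the canister at the start. Origin at the centre of the skirt's lower edge, on which it stands. Locked, it turns only about 5 degrees before it catches and cannot be lifted. Inside are two lugs and a plug 38 mm across, level with the skirt's edge; raised 20 mm above its locked height it is clear of the neck.
- collar (a joint): Sprung steel ring, 69 mm across, under the cap's skirt. Value in m: 0 cap locked, + cap pressed, -0.005 cap risen or off. Pressing takes 6 N at first, 10 N at 4.5 mm, 12 N at the 6 mm stop. Pressed 4.5 mm or more, the cap turns anticlockwise seen from above; free after 50 degrees, stop at 70. Let up at 52 to 70 degrees it rises 5 mm above its locked height and lifts straight off.
- cork_mat_center (a point): Centre of a round cork mat, 116 mm across and 3 mm thick, fixed on the bench; the point is half-way up, 1.5 mm above the bench, so the mat's top is 3 mm above the bench.
- quartz_center (a point): Centre (half-way up) of the rough milky quartz crystal, 18 x 20 x 23 mm (x, y, z) with tapering faces, 15 g, standing on the bench (centre 11.5 mm above it); the only stone that lies alone on the bench.
- tin_grey: Round grey tin, 68 mm across, 43 mm tall, loose on the bench; origin at the centre of its underside. To be left alone.
- matchbox: Matchbox, 36 x 52 x 15 mm, loose on the bench; origin at the centre of its underside. To be left alone.
- brass_weight: Brass weight with a knob, 32 mm across, 30 mm tall, loose on the bench; origin at the centre of its underside. To be left alone.
- magnifier_lamp: The bench lamp, fixed and solid; keep clear of it. Its round head (230 mm across) hangs over the front of the bench ahead of the robot, between x 0.20 and 0.43 m, y -0.03 and 0.21 m, 0.13 to 0.31 m above the bench; from its back a thin arm runs away from the robot at y = 0.03 m, rising from 0.3 m at x 0.4 m to 0.53 m at x 0.74 m. Origin: a point below the bench, not needed.
Things that resemble listed ones, but are neither listed nor needed, are in the scene too. Several things have the shape of the cap; the one meant has the colours described above.

How it is judged (in metres and radians):
On the way, in this order (a step that is already met when the one before it is completed fails the run):
1. the cap, still on the neck and pressed down at least 3 mm, has been turned more than 34 degrees (angle between the x axis of cap_rib and the x axis of canister_mouth, either way round above 0.6 rad and value of joint collar above 0.003 m and horizontal distance between cap_rib and canister_mouth below 0.006 m), for 0.05 s.
2. the cap is off the neck (z of cap_rib in the frame of canister_mouth above 0.036 m), for 0.05 s.
At the end, for the whole second after the job is handed in: The cap stands still on the cork mat, right way up (within 6 degrees) and wholly on it (centre within 26 mm of the mat's centre); the quartz stone lies still inside the canister, its centre at least 15 mm below the rim (horizontal distance between cap_rib and cork_mat_center below 0.026 m and height (world z) of cap_rib below 0.034 m and angle between cap_rib's own z axis and vertical below 0.1 rad and linear speed of each of cap, quartz below 0.02 m/s and horizontal distance between quartz_center and canister_mouth below 0.03 m and z of quartz_center in the frame of canister_mouth below -0.015 m); the robot touches nothing.
It fails at once if the grey tin is pushed more than 30 mm out of place (distance of tin_grey from where it was at the start of the episode above 0.03 m).
It fails at once if the matchbox is pushed more than 30 mm out of place (distance of matchbox from where it was at the start of the episode above 0.03 m).
It fails at once if the brass weight is pushed more than 30 mm out of place (distance of brass_weight from where it was at the start of the episode above 0.03 m).
It also fails if it takes over 72 s, if anything falls off the work surface, if the arm or the gripper's body presses on something with over 40 N, if the wrist force passes 120 N, or if a joint passes its speed limit or range.

## Working session

There is one attempt and no reset: what is moved stays moved. The work goes in short steps, Python scripts to look and compute and a tool call to move; the robot and the scene stay as the last step left them, time stands still between calls to the robot, and variables do not carry over. Pictures are saved under pics/ and viewed, and the job is handed in when it is done.

Besides the shell and the picture viewer there is one more tool, called after "Emit:" in YAML: its name, and indented under it one key for each argument. step_arm: Moves the arm, as the interface text tells. Its arguments: {"type":"object","properties":{"series":{"type":"array"},"force":{"type":"number"}},"required":["series"]}

```bash
mkdir -p pics; ls
python3 - <<'E'
from plant import ctrl,get_image,camera_params
import cv2,numpy as np
o=ctrl.observe()
for k,v in o.items(): print(k,np.round(v,3).tolist())
print(ctrl.pinch_z)
for n in ["scene","top","wrist"]:
    p=camera_params(n);print(n,{k:np.round(v,3).tolist() for k,v in p.items()})
    cv2.imwrite(f"pics/{n}0.png",get_image(n)[:,:,::-1])
E
```

```text
pics
time 0.0
joint_positions [1.006, 0.384, 0.044, 1.6, -0.018, 1.161, -0.05]
qd [0.0, 0.001, -0.003, -0.001, 0.001, 0.0, 0.002]
joint_torque [-0.001, -43.346, 1.024, -24.952, 0.011, 0.011, 0.0]
position [292.039, -579.558, 202.58]
orientation [[0.893, 0.45, -0.001], [0.45, -0.893, 0.002], [-0.0, -0.003, -1.0]]
contact_force [0.18, 0.21, -0.889]
wrist_torque [-0.017, 0.018, 0.015]
gripper_width 85.24
18.700000000000003
scene {'camera_matrix': [[445.245, 0.0, 263.48], [0.0, 445.245, 186.507], [0.0, 0.0, 1.0]], 'view': [[0.76, -0.65, 0.007, -482.287], [0.361, 0.431, 0.827, -131.125], [-0.541, -0.626, 0.562, -791.268], [0.0, 0.0, 0.0, 1.0]]}
top {'camera_matrix': [[421.085, 0.0, 253.323], [0.0, 421.085, 189.279], [0.0, 0.0, 1.0]], 'view': [[0.046, -0.999, -0.005, -176.704], [0.979, 0.044, 0.2, -511.804], [-0.2, -0.014, 0.98, -785.23], [0.0, 0.0, 0.0, 1.0]]}
wrist {'camera_matrix': [[305.44, 0.0, 256.8], [0.0, 305.44, 187.059], [0.0, 0.0, 1.0]], 'view': [[0.45, -0.893, -0.002, -648.742], [0.848, 0.428, -0.312, 40.147], [0.28, 0.139, 0.95, -379.728], [0.0, 0.0, 0.0, 1.0]]}
```

View pics/scene0.png

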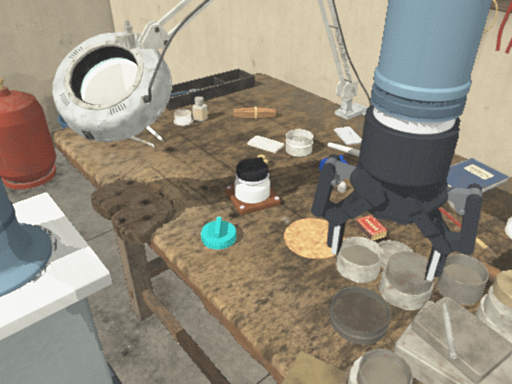

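View pics/top0.png

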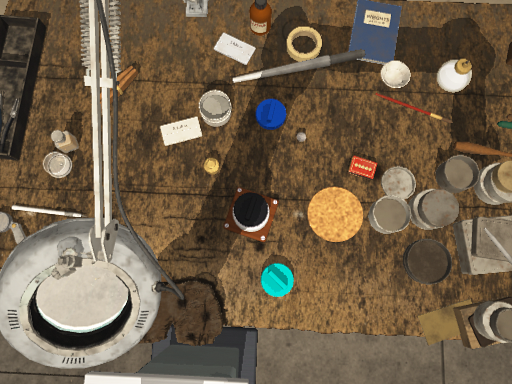

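View pics/wrist0.png

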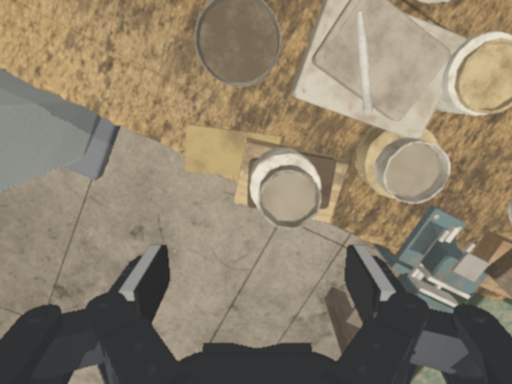

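```bash
cat > h.py <<'E'
import cv2,numpy as np
from plant import ctrl,get_image,camera_params
def ray(n,uv,p=None):
    p=p or camera_params(n);K=np.array(p["camera_matrix"]);V=np.array(p["view"])
    d=np.linalg.inv(K)@np.array([uv[0],uv[1],1.]);d=np.array([d[0],-d[1],-d[2]])
    R=V[:3,:3];return -R.T@V[:3,3],R.T@d
def onplane(n,uv,z,p=None):
    c,d=ray(n,uv,p);return c+d*(z-c[2])/d[2]
def proj(n,X,p=None):
    p=p or camera_params(n);K=np.array(p["camera_matrix"]);V=np.array(p["view"])
    c=V[:3,:3]@np.array(X)+V[:3,3];q=K@np.array([c[0],-c[1],-c[2]]);return q[:2]/q[2]
E
python3 - <<'E'
import cv2
a=cv2.imread("pics/top0.png");
cv2.imwrite("pics/t1.png",cv2.resize(a[90:300,190:390],None,fx=3.8,fy=2.85*1,interpolation=cv2.INTER_CUBIC) if 0 else cv2.resize(a[100:300,190:390],None,fx=3,fy=3,interpolation=cv2.INTER_CUBIC))
b=cv2.imread("pics/scene0.png")
cv2.imwrite("pics/s1.png",cv2.resize(b[90:270,180:400],None,fx=3.3,fy=3.3,interpolation=cv2.INTER_CUBIC))
from h import *
for n,uv,z in [("cap",(251,210),98),("mat",(336,214),3),("q?",(301,136),11),("a",(298,215),0),("b",(262,245),0),("teal",(277,280),18),("blue",(270,114),18),("match",(363,168),15),("brass",(212,166),30),("tin",(399,182),43),("tinb",(215,107),43)]: print(n,onplane("top",uv,z).round(0))
E
```

```text
cap [ 470. -152.   98.]
mat [ 484. -327.    3.]
q? [ 648. -249.   11.]
a [ 479. -248.    0.]
b [ 414. -176.    0.]
teal [ 345. -208.   18.]
blue [ 692. -181.   18.]
match [ 582. -380.   15.]
brass [569. -66.  30.]
tin [ 549. -445.   43.]
tinb [693. -65.  43.]
```

View pics/t1.png

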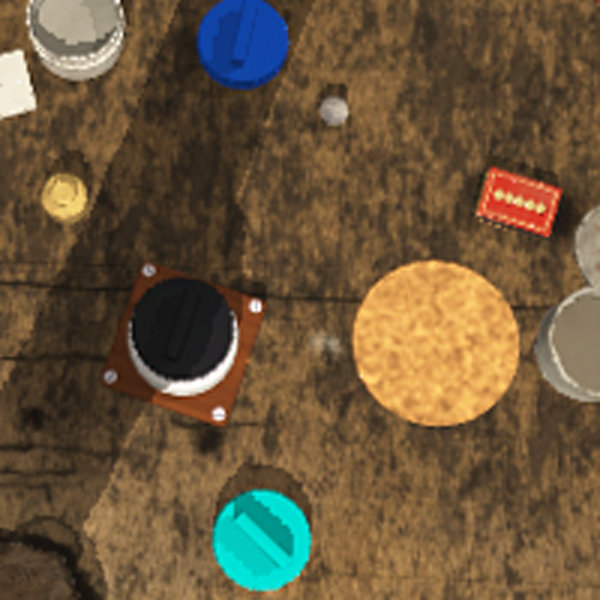

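View pics/s1.png

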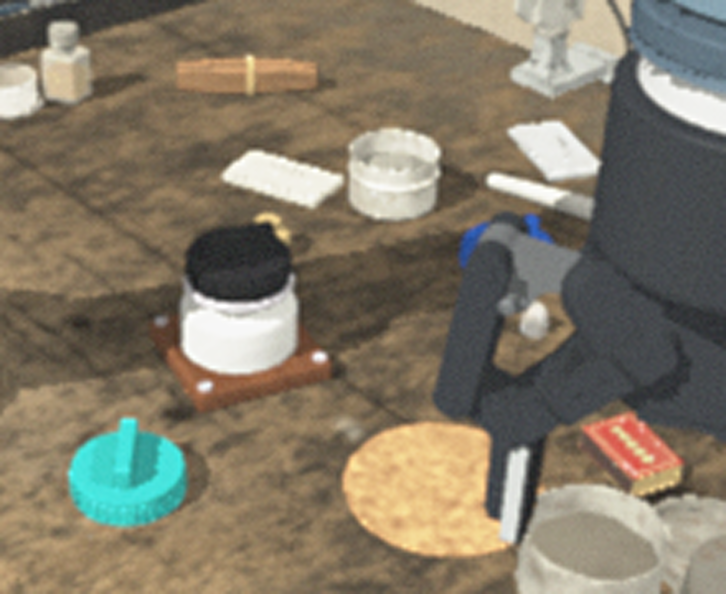

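```bash
cat >> h.py <<'E'
def show(n,name,crop=None,f=1.5):
    p=camera_params(n);a=get_image(n)[:,:,::-1].copy();cv2.imwrite(f"pics/{name}_raw.png",a)
    if crop: a=a[crop[1]:crop[3],crop[0]:crop[2]]
    cv2.imwrite(f"pics/{name}.png",cv2.resize(a,None,fx=f,fy=f,interpolation=cv2.INTER_CUBIC))
    return p
E
python3 - <<'E'
from h import *
a=cv2.imread("pics/top0.png");g=cv2.cvtColor(a,cv2.COLOR_BGR2HSV)
sc=[(190+x/3-.33,100+y/3-.33) for x,y in [(149,270),(256,306),(219,413),(110,376)]]
P=np.array([onplane("top",s,16.5) for s in sc]);print("screws",P.round(1),P.mean(0).round(1))
for i in range(4):
    d=P[(i+1)%4]-P[i];print(np.degrees(np.arctan2(d[1],d[0])).round(1),np.linalg.norm(d).round(1))
# cap rib
r=[onplane("top",(190+x/3,100+y/3),98) for x,y in [(170,360),(198,290)]]
print("rib",r)
# black cap mask
m=((g[...,2]<60)).astype(np.uint8)*255;m[:170]=0;m[250:]=0;m[:,:225]=0;m[:,280:]=0
c=max(cv2.findContours(m,0,1)[0],key=cv2.contourArea);(u,v),rad=cv2.minEnclosingCircle(c);print("cap",u,v,rad,onplane("top",(u,v),81), onplane("top",(u,v),72))
m=cv2.inRange(g,(8,110,150),(25,255,255));m[:180]=0;m[250:]=0;m[:,:300]=0;m[:,370:]=0
c=max(cv2.findContours(m,0,1)[0],key=cv2.contourArea);e=cv2.fitEllipse(c);print("mat",e,onplane("top",e[0],3))
V=np.array(camera_params("wrist")["view"]);C=-V[:3,:3].T@V[:3,3];o=ctrl.observe();R=np.array(o["orientation"]);print("cam in tool",R.T@(C-o["position"]))
print("cam look in tool",R.T@(-V[2,:3]))
E
```

```text
screws [[ 524.2 -124.    16.5]
 [ 502.3 -198.7   16.5]
 [ 428.  -176.4   16.5]
 [ 449.7 -101.4   16.5]] [ 476.1 -150.1   16.5]
-106.3 77.8
163.3 77.6
73.9 78.0
-16.9 77.9
rib [array([ 451.36556315, -144.45299052,   98.        ]), array([ 495.90032009, -159.72180606,   98.        ])]
cap 251.484375 207.1875 19.303298950195312 [ 478.38807095 -151.94173629   81.        ] [ 479.82610113 -151.79176726   72.        ]
mat ((334.868408203125, 213.97067260742188), (53.6099739074707, 55.750633239746094), 126.07974243164062) [ 484.37826477 -324.30816069    3.        ]
cam in tool [ 8.02697978e+01  5.96864799e-02 -1.69235511e+02]
cam look in tool [-3.12076302e-01  2.55156517e-04  9.50057007e-01]
```

Emit:
step_arm:
  series:
    - {"grip": 1, "translation": [0, 0, 0], "rotation": [0, 0, 0.127]}
    - {"grip": 1, "translation": [0, 0, 0], "rotation": [0, 0, 0.127]}
    - {"grip": 1, "translation": [0, 0, 0], "rotation": [0, 0, 0.127]}
    - {"grip": 1, "translation": [0, 0, 0], "rotation": [0, 0, 0.127]}
    - {"grip": 1, "translation": [0, 0, 0], "rotation": [0, 0, 0.127]}
    - {"grip": 1, "translation": [0, 0, 0], "rotation": [0, 0, 0.127]}

```text
time: 0.75
position: [292.3, -580.0, 203.4]
orientation: [[0.955, -0.296, -0.001], [-0.296, -0.955, 0.001], [-0.001, -0.001, -1.0]]
contact_force: [0.4, -0.3, -0.2]
gripper_width: 85.3
```

Emit:
step_arm:
  series:
    - {"grip": 1, "translation": [0.004, -0.04, 0], "rotation": [0, 0, 0]}
    - {"grip": 1, "translation": [0.004, -0.04, 0], "rotation": [0, 0, 0]}
    - {"grip": 1, "translation": [0.004, -0.04, 0], "rotation": [0, 0, 0]}
    - {"grip": 1, "translation": [0.004, -0.04, 0], "rotation": [0, 0, 0]}
    - {"grip": 1, "translation": [0.004, -0.04, 0], "rotation": [0, 0, 0]}
    - {"grip": 1, "translation": [0.004, -0.04, 0], "rotation": [0, 0, 0]}
    - {"grip": 1, "translation": [0.004, -0.04, 0], "rotation": [0, 0, 0]}
    - {"grip": 1, "translation": [0.004, -0.04, 0], "rotation": [0, 0, 0]}
    - {"grip": 1, "translation": [0.004, -0.04, 0], "rotation": [0, 0, 0]}
    - {"grip": 1, "translation": [0.004, -0.04, 0], "rotation": [0, 0, 0]}

```text
time: 1.75
position: [447.3, -207.7, 203.8]
orientation: [[0.957, -0.291, -0.0], [-0.291, -0.957, -0.0], [-0.0, 0.0, -1.0]]
contact_force: [1.0, -0.4, 0.2]
gripper_width: 85.6
```

Run:
```python
from h import *
o=ctrl.observe()
for k in ["time","joint_positions","position","orientation"]: print(k,np.round(o[k],3).tolist())
show("wrist","w1");show("scene","s2")
```

```text
time 1.75
joint_positions [0.439, 0.091, -0.093, 1.962, 0.01, 1.089, -1.524]
position [447.268, -207.75, 203.822]
orientation [[0.957, -0.291, -0.0], [-0.291, -0.957, -0.0], [-0.0, 0.0, -1.0]]
```

View pics/w1.png

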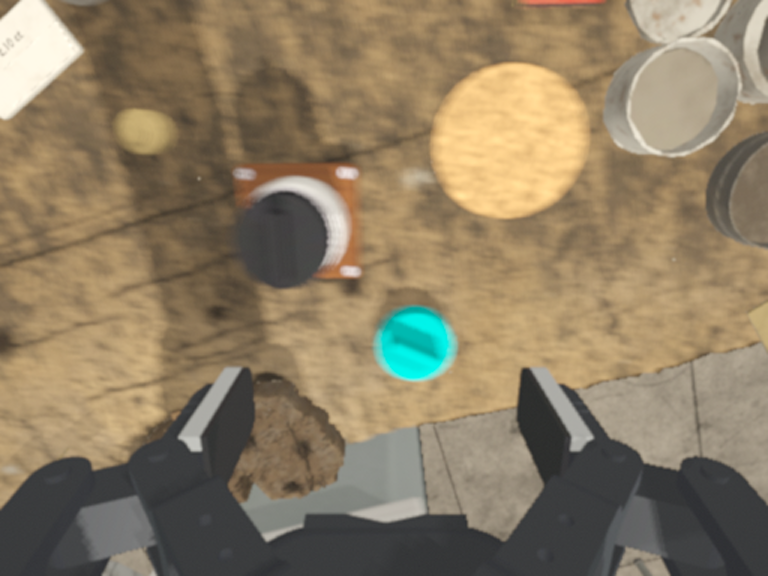

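View pics/s2.png

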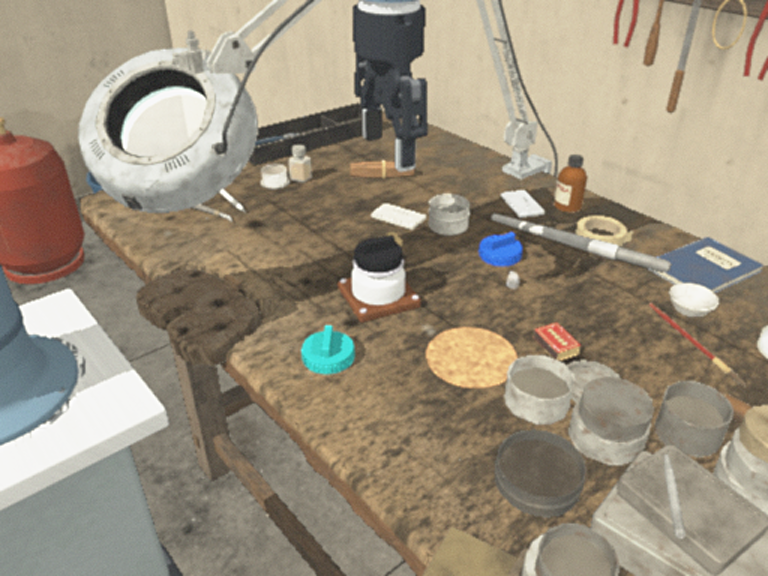

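Run:
```python
from h import *
o=ctrl.observe();print(o["position"],proj("scene",o["position"])*1.5,proj("scene",[476,-150,90])*1.5,proj("wrist",[476,-150,98])*1.5, proj("wrist",[476,-150,16])*1.5)
show("wrist","w2")
show("scene","s3")
```

```text
[ 449.86746932 -201.93819915  203.88486665] [388.7428159  184.87291003] [378.62283441 242.55152266] [293.2654522  248.89218132] [313.4092413  223.31478841]
```

View pics/w2.png

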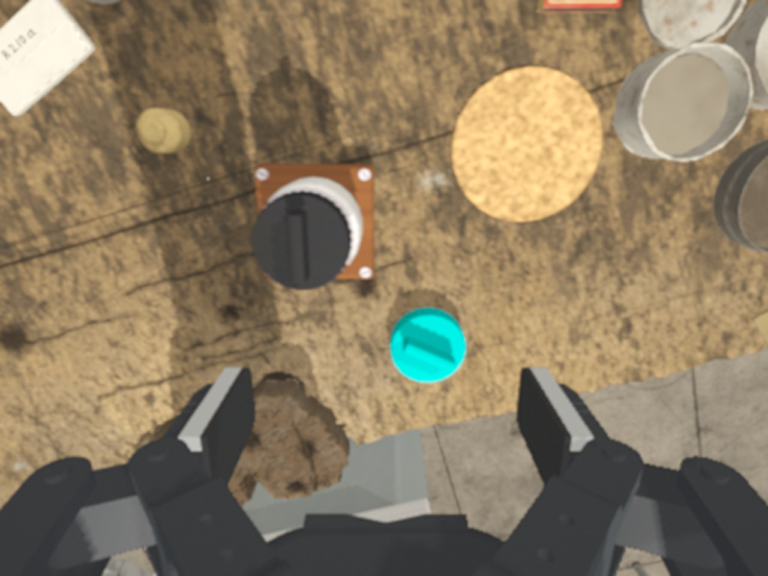

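View pics/s3.png

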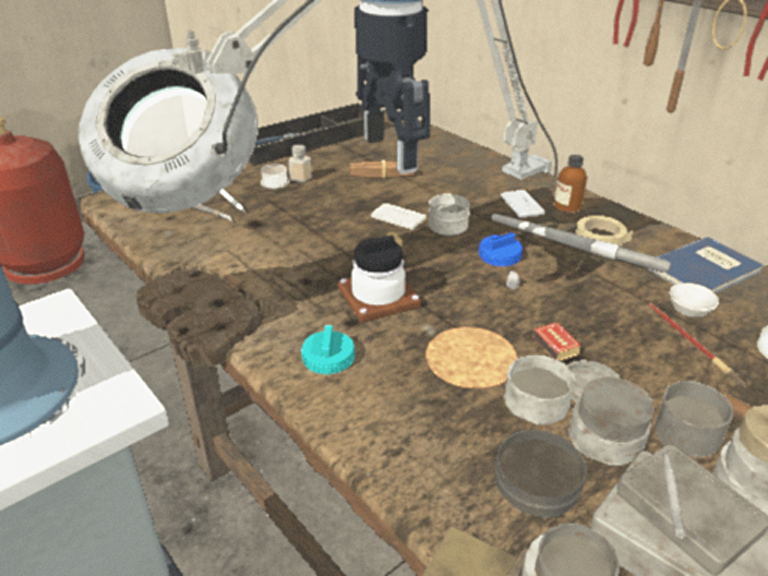

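Run:
```python
from h import *
o=ctrl.observe();p=o["position"];R=o["orientation"];print(p,R.T@(np.array([476,-150,p[2]])-p))
a=cv2.imread("pics/w2_raw.png");cv2.imwrite("pics/w2c.png",cv2.resize(a[100:210,150:270],None,fx=5,fy=5,interpolation=cv2.INTER_CUBIC))
```

```text
[ 447.33861497 -208.25890077  203.80535596] [ 1.06900126e+01 -6.40413723e+01 -2.79707440e-02]
```

View pics/w2c.png

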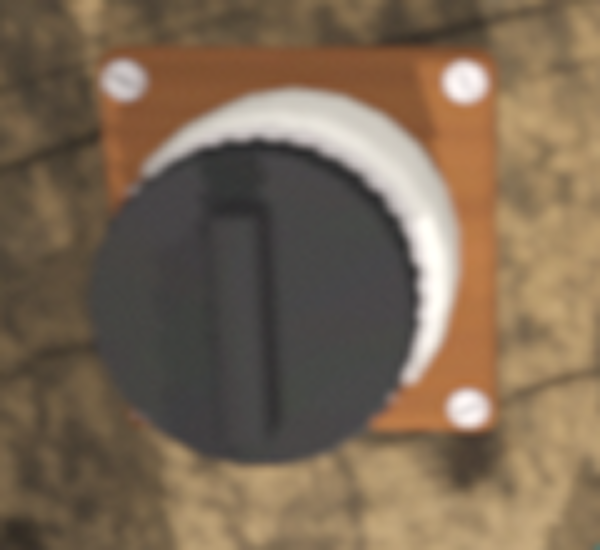

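Emit:
step_arm:
  series:
    - {"grip": 1, "translation": [0.005, -0.03, 0], "rotation": [0, 0, 0]}
    - {"grip": 1, "translation": [0.004, -0.024, 0], "rotation": [0, 0, 0]}
    - {"grip": 1, "translation": [0.0017, -0.01, 0], "rotation": [0, 0, 0]}
    - {"grip": 1, "translation": [0, 0, 0], "rotation": [0, 0, 0]}
    - {"grip": 1, "translation": [0, 0, 0], "rotation": [0, 0, 0]}
    - {"grip": 1, "translation": [0, 0, 0], "rotation": [0, 0, 0]}

```text
time: 2.55
position: [475.1, -153.4, 203.8]
orientation: [[0.956, -0.294, -0.001], [-0.294, -0.956, -0.001], [-0.0, 0.001, -1.0]]
contact_force: [-0.4, -0.1, 0.1]
gripper_width: 85.4
```

Run:
```python
from h import *
o=ctrl.observe();p=o["position"];R=np.array(o["orientation"]);print(p,R.round(4).tolist(),o["contact_force"])
p=show("wrist","w3",(150,120,350,320),3.5)
for z in (16,81,98): print(z,proj("wrist",[476,-150,z],p))
d=R[:,0]*23
for s in (-1,1): print("rib end",proj("wrist",np.array([476,-150,98])+s*d,p))
```

```text
[ 475.10955726 -153.44510044  203.81907774] [[0.9558, -0.294, -0.0007], [-0.294, -0.9558, -0.0008], [-0.0004, 0.0009, -1.0]] [-0.41217377 -0.07506573  0.11504353]
16 [253.69272072 157.70863754]
81 [253.13798684 172.20827651]
98 [252.95343914 177.03198587]
rib end [253.0546624  200.01413896]
rib end [252.84701597 152.86922325]
```

View pics/w3.png

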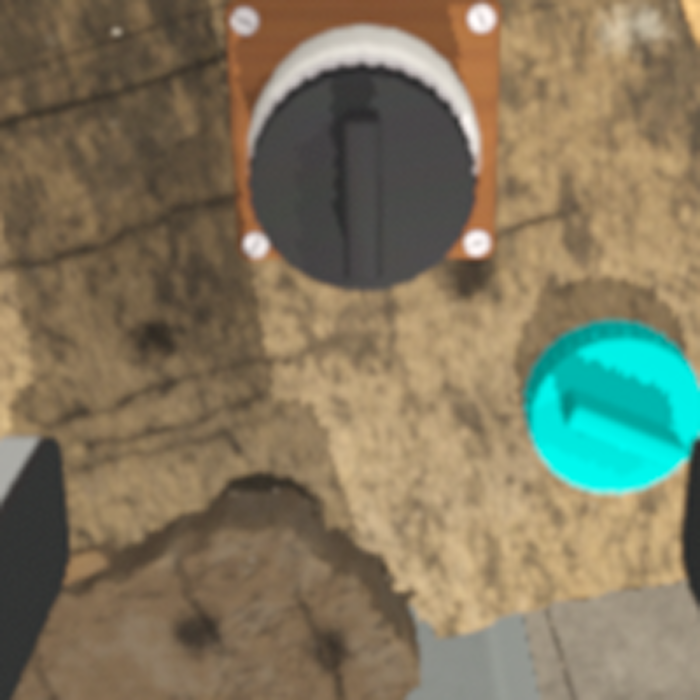

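Emit:
step_arm:
  series:
    - {"grip": 1, "translation": [0, -0.003, 0.03], "rotation": [0, 0, 0]}
    - {"grip": 1, "translation": [0, 0, 0.03], "rotation": [0, 0, 0]}
    - {"grip": 1, "translation": [0, 0, 0.03], "rotation": [0, 0, 0]}
    - {"grip": 1, "translation": [0, 0, 0.02], "rotation": [0, 0, 0]}
    - {"grip": 1, "translation": [0, 0, 0.008], "rotation": [0, 0, 0]}
    - {"grip": 1, "translation": [0, 0, 0], "rotation": [0, 0, 0]}
    - {"grip": 1, "translation": [0, 0, 0], "rotation": [0, 0, 0]}
    - {"grip": 1, "translation": [0, 0, 0], "rotation": [0, 0, 0]}

```text
time: 3.4
position: [478.3, -149.0, 87.5]
orientation: [[0.957, -0.291, 0.003], [-0.291, -0.957, -0.001], [0.003, -0.0, -1.0]]
contact_force: [0.8, 0.5, -0.6]
gripper_width: 85.3
```

Run:
```python
from h import *
o=ctrl.observe();p=o["position"];R=np.array(o["orientation"]);print(p,R.round(4).tolist(),o["contact_force"])
p=show("wrist","w4")
print(proj("wrist",[476,-150.5,98],p)*1.5)
show("scene","s4",(130,60,390,260),3)
```

```text
[ 478.2741655  -148.99035495   87.49125224] [[0.9566, -0.2913, 0.003], [-0.2913, -0.9566, -0.0009], [0.0031, -0.0, -1.0]] [ 0.82319123  0.45904688 -0.55075446]
[390.89358255 354.34625282]
```

View pics/w4.png

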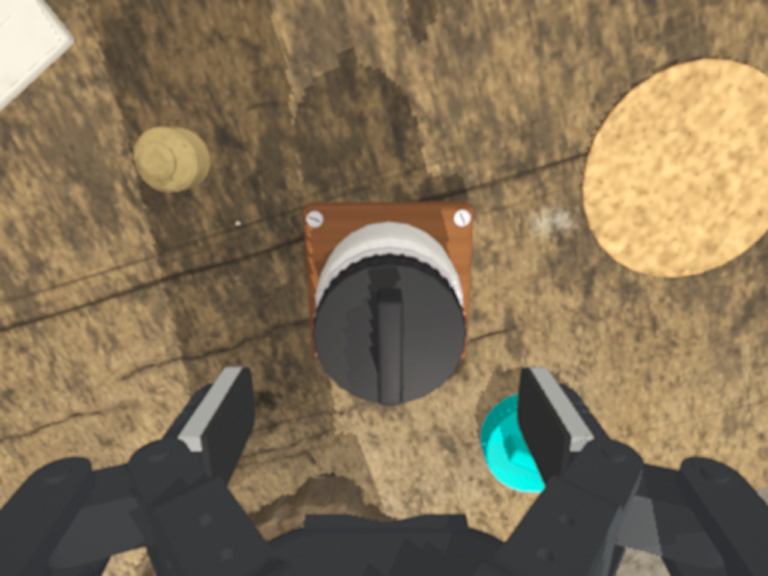

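View pics/s4.png

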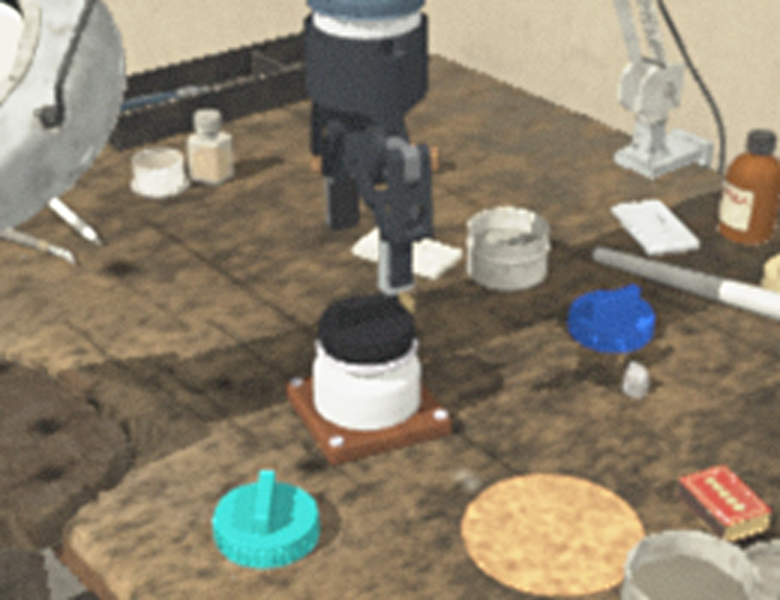

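Run:
```python
from h import *
o=ctrl.observe();p=np.array(o["position"]);R=np.array(o["orientation"])
for s in (-1,1):
    q=p+R@[0,s*45,-13];print(q,(proj("scene",q)-[130,60])*3, proj("wrist",q)*1.5)
print((proj("scene",[476,-150.5,98])-[130,60])*3)
```

```text
[ 491.08723888 -105.7104662   100.29486587] [343.63968816 260.26768205] [266.55639782 353.42258974]
[ 464.89639386 -191.81528385  100.290859  ] [394.82668943 322.67551763] [504.23474677 353.33284077]
[367.64008308 295.2001439 ]
```

Emit:
step_arm:
  series:
    - {"grip": 1, "translation": [-0.001, 0.0018, 0], "rotation": [0, 0, 0]}
    - {"grip": -1, "translation": [0, 0, 0], "rotation": [0, 0, 0]}
    - {"grip": -1, "translation": [0, 0, 0], "rotation": [0, 0, 0]}
    - {"grip": -1, "translation": [0, 0, 0], "rotation": [0, 0, 0]}
    - {"grip": -1, "translation": [0, 0, 0], "rotation": [0, 0, 0]}
    - {"grip": -1, "translation": [0, 0, 0], "rotation": [0, 0, 0]}
    - {"grip": -1, "translation": [0, 0, 0], "rotation": [0, 0, 0]}
    - {"grip": -1, "translation": [0, 0, 0], "rotation": [0, 0, 0]}
    - {"grip": -1, "translation": [0, 0, 0], "rotation": [0, 0, 0]}
    - {"grip": -1, "translation": [0, 0, 0], "rotation": [0, 0, 0]}
  force: 20

```text
time: 4.5
position: [475.4, -149.8, 86.0]
orientation: [[0.957, -0.291, -0.0], [-0.291, -0.957, -0.0], [-0.0, 0.0, -1.0]]
contact_force: [-0.4, 0.6, 0.4]
gripper_width: 0.0
```

Run:
```python
from h import *
o=ctrl.observe();p=np.array(o["position"]);print(p,o["contact_force"],o["wrist_torque"])
show("wrist","w5")
show("scene","s5",(190,80,310,200),5)
print((proj("scene",p)-[190,80])*5)
```

```text
[ 475.41561053 -149.83694655   85.97561456] [-0.43705681  0.62855984  0.35184144] [ 0.01607108 -0.05346166  0.03059861]
[310.77628141 417.30554212]
```

View pics/w5.png

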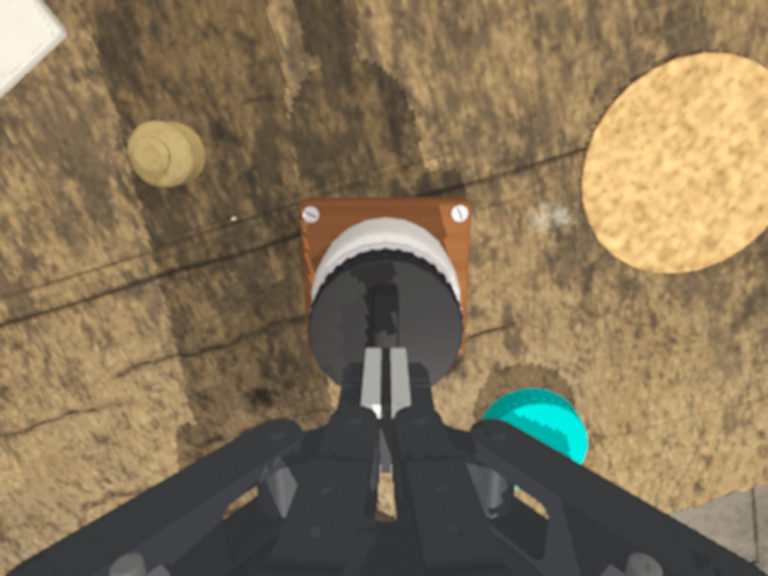

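View pics/s5.png

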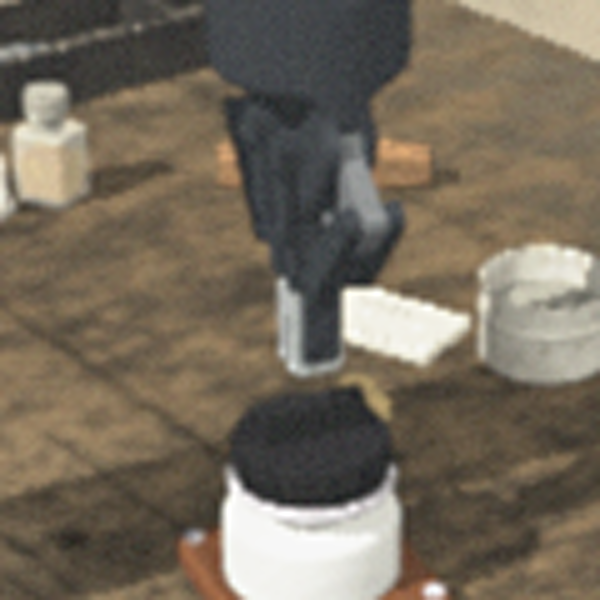

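Run:
```python
from h import *
o=ctrl.observe();p=np.array(o["position"]);R=np.array(o["orientation"])
c1,d1=ray("scene",(252.6,154.2));c2,d2=ray("wrist",(256.7,232))
A=np.array([d1,-d2]).T;t,_,_,_=np.linalg.lstsq(A,c2-c1,rcond=None)
a=c1+d1*t[0];b=c2+d2*t[1];print(a,b,R.T@((a+b)/2-p), proj("wrist",p)*1.5)
V=np.array(camera_params("wrist")["view"]);C=-V[:3,:3].T@V[:3,3];print("cam in tool",R.T@(C-p))
```

```text
[ 478.03599632 -148.27042966  106.03304496] [ 480.24567551 -151.17592583  104.55472358] [  3.52318901  -1.19453377 -19.31419699] [385.36322565 338.46974122]
cam in tool [ 8.02479084e+01 -1.06739030e-01 -1.69231361e+02]
```

Emit:
step_arm:
  series:
    - {"grip": -1, "translation": [0, 0, 0.002], "rotation": [0, 0, 0]}
    - {"grip": -1, "translation": [0, 0, 0.002], "rotation": [0, 0, 0]}
    - {"grip": -1, "translation": [0, 0, 0], "rotation": [0, 0, 0]}
    - {"grip": -1, "translation": [0, 0, 0], "rotation": [0, 0, 0]}

```text
time: 5.0
position: [475.3, -149.8, 81.8]
orientation: [[0.957, -0.291, -0.0], [-0.291, -0.957, 0.0], [-0.0, -0.0, -1.0]]
contact_force: [-0.5, 0.4, 0.2]
gripper_width: 0.4
```

Emit:
step_arm:
  series:
    - {"grip": -1, "translation": [0, 0, 0.002], "rotation": [0, 0, 0]}
    - {"grip": -1, "translation": [0, 0, 0], "rotation": [0, 0, 0]}
    - {"grip": -1, "translation": [0, 0, 0], "rotation": [0, 0, 0]}

```text
time: 5.3
position: [475.4, -149.8, 79.9]
orientation: [[0.957, -0.291, -0.0], [-0.291, -0.957, 0.0], [-0.0, -0.0, -1.0]]
contact_force: [0.2, -0.3, 0.6]
gripper_width: 0.1
```

Emit:
step_arm:
  series:
    - {"grip": -1, "translation": [0, 0, 0.002], "rotation": [0, 0, 0]}
    - {"grip": -1, "translation": [0, 0, 0], "rotation": [0, 0, 0]}
    - {"grip": -1, "translation": [0, 0, 0], "rotation": [0, 0, 0]}

```text
time: 5.6
position: [475.3, -149.8, 77.9]
orientation: [[0.957, -0.291, -0.0], [-0.291, -0.957, 0.0], [-0.0, -0.0, -1.0]]
contact_force: [-0.6, 0.0, -0.1]
gripper_width: -0.2
```

Emit:
step_arm:
  series:
    - {"grip": -1, "translation": [0, 0, 0.002], "rotation": [0, 0, 0]}
    - {"grip": -1, "translation": [0, 0, 0], "rotation": [0, 0, 0]}
    - {"grip": -1, "translation": [0, 0, 0], "rotation": [0, 0, 0]}

```text
time: 5.9
position: [475.3, -149.8, 75.9]
orientation: [[0.957, -0.291, -0.0], [-0.291, -0.957, 0.0], [-0.0, -0.0, -1.0]]
contact_force: [0.5, 0.1, -0.7]
gripper_width: -0.0
```

Emit:
step_arm:
  series:
    - {"grip": -1, "translation": [0, 0, 0.002], "rotation": [0, 0, 0]}
    - {"grip": -1, "translation": [0, 0, 0], "rotation": [0, 0, 0]}
    - {"grip": -1, "translation": [0, 0, 0], "rotation": [0, 0, 0]}

```text
time: 6.2
position: [475.3, -149.8, 73.9]
orientation: [[0.957, -0.291, -0.0], [-0.291, -0.957, 0.0], [-0.0, -0.0, -1.0]]
contact_force: [-0.4, 0.1, 0.2]
gripper_width: 0.1
```

Run:
```python
from h import *
show("scene","s6",(190,80,310,200),5)
```

```text
(no output)
```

View pics/s6.png

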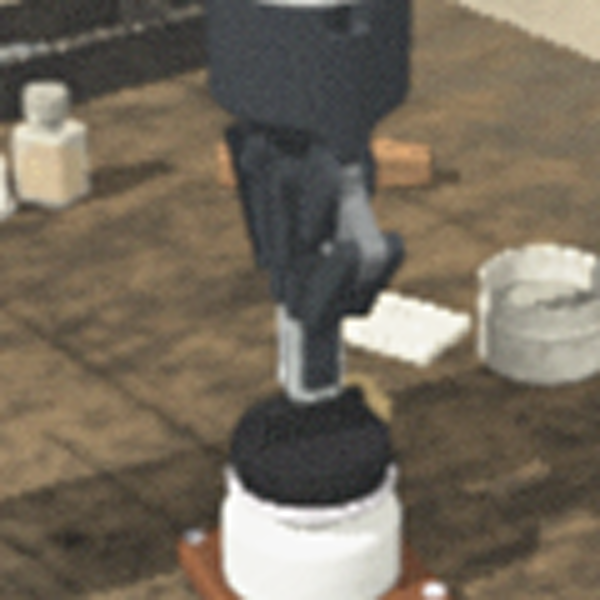

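Emit:
step_arm:
  series:
    - {"grip": -1, "translation": [0, 0, 0.002], "rotation": [0, 0, 0]}
    - {"grip": -1, "translation": [0, 0, 0], "rotation": [0, 0, 0]}
    - {"grip": -1, "translation": [0, 0, 0], "rotation": [0, 0, 0]}

```text
time: 6.55
position: [475.3, -149.8, 71.9]
orientation: [[0.957, -0.291, -0.0], [-0.291, -0.957, 0.0], [-0.0, -0.0, -1.0]]
contact_force: [0.2, 0.0, 0.2]
gripper_width: -0.2
```

Emit:
step_arm:
  series:
    - {"grip": -1, "translation": [0, 0, 0.002], "rotation": [0, 0, 0]}
    - {"grip": -1, "translation": [0, 0, 0], "rotation": [0, 0, 0]}
    - {"grip": -1, "translation": [0, 0, 0], "rotation": [0, 0, 0]}

```text
time: 6.85
position: [475.8, -149.9, 70.7]
orientation: [[0.957, -0.291, 0.0], [-0.291, -0.957, -0.0], [0.0, 0.0, -1.0]]
contact_force: [-1.9, 1.3, 4.9]
gripper_width: 0.2
```

Emit:
step_arm:
  series:
    - {"grip": -1, "translation": [0, 0, 0.002], "rotation": [0, 0, 0]}
    - {"grip": -1, "translation": [0, 0, 0], "rotation": [0, 0, 0]}
    - {"grip": -1, "translation": [0, 0, 0], "rotation": [0, 0, 0]}

```text
time: 7.15
position: [475.8, -149.9, 69.0]
orientation: [[0.957, -0.291, 0.0], [-0.291, -0.957, -0.0], [0.0, 0.0, -1.0]]
contact_force: [-1.8, -0.4, 6.2]
gripper_width: 0.1
```

Emit:
step_arm:
  series:
    - {"grip": -1, "translation": [0, 0, -0.01], "rotation": [0, 0, 0]}
    - {"grip": 0.1, "translation": [0, 0, -0.01], "rotation": [0, 0, 0]}
    - {"grip": 0.1, "translation": [0, 0, 0], "rotation": [0, 0, 0]}
    - {"grip": 0.1, "translation": [0, 0, 0], "rotation": [0, 0, 0]}
    - {"grip": 0.1, "translation": [0, 0, 0], "rotation": [0, 0, 0]}
    - {"grip": 0.1, "translation": [0, 0, 0.01], "rotation": [0, 0, 0]}
    - {"grip": 0.1, "translation": [0, 0, 0.01], "rotation": [0, 0, 0]}
    - {"grip": 0.1, "translation": [0, 0, 0.007], "rotation": [0, 0, 0]}
    - {"grip": 0.1, "translation": [0, 0, 0.004], "rotation": [0, 0, 0]}
    - {"grip": 0.1, "translation": [0, 0, 0], "rotation": [0, 0, 0]}

```text
time: 8.15
position: [474.4, -149.5, 55.7]
orientation: [[0.957, -0.291, -0.002], [-0.291, -0.957, 0.001], [-0.002, 0.0, -1.0]]
contact_force: [-0.2, 0.5, -0.8]
gripper_width: 47.0
```

Emit:
step_arm:
  series:
    - {"grip": -1, "translation": [0, 0, 0], "rotation": [0, 0, 0]}
    - {"grip": -1, "translation": [0, 0, 0], "rotation": [0, 0, 0]}
    - {"grip": -1, "translation": [0, 0, 0], "rotation": [0, 0, 0]}
    - {"grip": -1, "translation": [0, 0, 0], "rotation": [0, 0, 0]}
    - {"grip": -1, "translation": [0, 0, 0], "rotation": [0, 0, 0]}
    - {"grip": -1, "translation": [0, 0, 0], "rotation": [0, 0, 0]}
  force: 30

```text
time: 8.75
position: [475.9, -149.9, 57.5]
orientation: [[0.957, -0.291, 0.001], [-0.291, -0.957, -0.0], [0.001, -0.0, -1.0]]
contact_force: [-0.4, 0.1, 2.0]
gripper_width: 8.8
```

Run:
```python
from h import *
o=ctrl.observe();print(o["position"],o["contact_force"],o["wrist_torque"],o["gripper_width"])
show("wrist","w7");show("scene","s7",(190,80,310,200),5)
```

```text
[ 475.93132676 -149.92657562   57.47741951] [-0.44649335  0.08692333  1.9666243 ] [0.0246106  0.09119428 0.03733614] 8.769033686439512
```

View pics/s7.png

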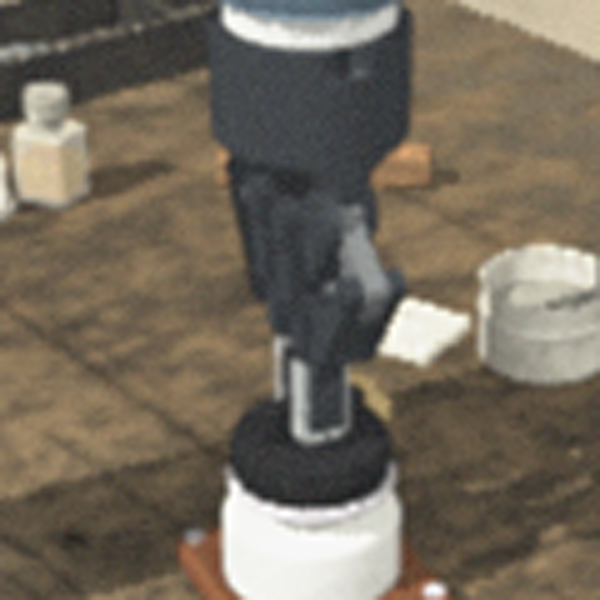

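View pics/w7.png

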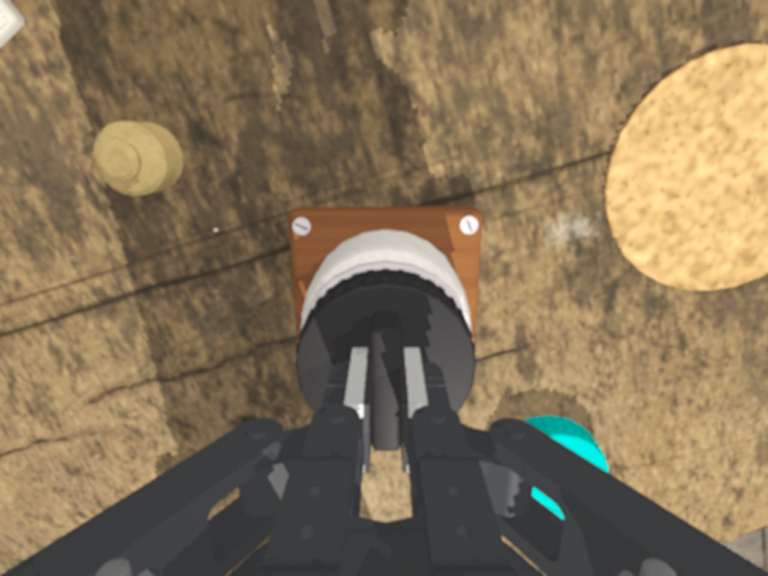

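Emit:
step_arm:
  series:
    - {"grip": -1, "translation": [0, 0, 0], "rotation": [0, 0, 0]}
    - {"grip": -1, "translation": [0, 0, 0], "rotation": [0, 0, 0]}
    - {"grip": -1, "translation": [0, 0, 0.002], "rotation": [0, 0, 0]}
    - {"grip": -1, "translation": [0, 0, 0.002], "rotation": [0, 0, 0]}
    - {"grip": -1, "translation": [0, 0, 0.002], "rotation": [0, 0, 0]}
    - {"grip": -1, "translation": [0, 0, 0.002], "rotation": [0, 0, 0]}
    - {"grip": -1, "translation": [0, 0, 0], "rotation": [0, 0, 0]}
    - {"grip": -1, "translation": [0, 0, 0], "rotation": [0, 0, 0]}
  force: 80

```text
time: 9.65
position: [476.0, -150.0, 51.5]
orientation: [[0.957, -0.291, 0.0], [-0.291, -0.957, -0.0], [0.0, 0.0, -1.0]]
contact_force: [-5.7, 1.9, 18.3]
gripper_width: 7.4
```

Emit:
step_arm:
  series:
    - {"grip": -1, "translation": [0, 0, 0], "rotation": [0, 0, -0.08]}
    - {"grip": -1, "translation": [0, 0, 0], "rotation": [0, 0, -0.08]}
    - {"grip": -1, "translation": [0, 0, 0], "rotation": [0, 0, -0.08]}
    - {"grip": -1, "translation": [0, 0, 0], "rotation": [0, 0, -0.08]}
    - {"grip": -1, "translation": [0, 0, 0], "rotation": [0, 0, -0.08]}

```text
time: 10.15
position: [477.0, -150.4, 51.5]
orientation: [[0.994, 0.105, 0.002], [0.105, -0.994, -0.001], [0.002, 0.001, -1.0]]
contact_force: [-4.2, 1.2, 15.7]
gripper_width: 7.7
```

Run:
```python
from h import *
o=ctrl.observe();print(o["position"],o["contact_force"],o["wrist_torque"],o["gripper_width"],o["joint_positions"])
show("wrist","w8");show("top","t8",(200,150,320,270),5)
```

```text
[ 476.95510975 -150.39046498   51.53835979] [-4.21627866  1.16726913 15.67181546] [ 0.20846471  0.87886297 -0.27933636] 7.694777049576115 [ 0.41454838  0.31613741 -0.21490738  2.06483631  0.09581875  0.76739353
 -1.32407047]
```

View pics/w8.png

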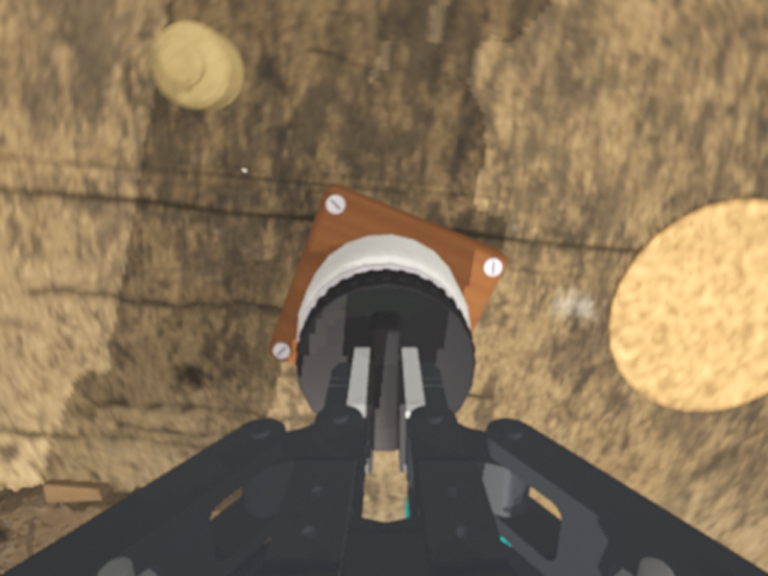

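Emit:
step_arm:
  series:
    - {"grip": -1, "translation": [0, 0, 0], "rotation": [0, 0, -0.085]}
    - {"grip": -1, "translation": [0, 0, 0], "rotation": [0, 0, -0.085]}
    - {"grip": -1, "translation": [0, 0, 0], "rotation": [0, 0, -0.085]}
    - {"grip": -1, "translation": [0, 0, 0], "rotation": [0, 0, -0.085]}
    - {"grip": -1, "translation": [0, 0, 0], "rotation": [0, 0, -0.085]}
    - {"grip": -1, "translation": [0, 0, 0], "rotation": [0, 0, -0.085]}
    - {"grip": -1, "translation": [0, 0, 0], "rotation": [0, 0, -0.085]}
    - {"grip": -1, "translation": [0, 0, 0], "rotation": [0, 0, -0.085]}
    - {"grip": -1, "translation": [0, 0, 0], "rotation": [0, 0, 0]}
    - {"grip": -1, "translation": [0, 0, 0], "rotation": [0, 0, 0]}

```text
time: 11.25
position: [476.6, -149.9, 51.5]
orientation: [[0.708, 0.706, 0.001], [0.706, -0.708, -0.001], [0.0, 0.001, -1.0]]
contact_force: [-4.1, 1.0, 17.0]
gripper_width: 7.6
```

Run:
```python
from h import *
o=ctrl.observe();print(o["position"],o["orientation"][:,0],o["contact_force"],o["wrist_torque"],o["gripper_width"],o["joint_positions"])
show("wrist","w9")
```

```text
[ 476.60589519 -149.90670619   51.52600079] [7.08053742e-01 7.06158408e-01 4.48704531e-04] [-4.13205743  1.02238141 16.97052751] [ 0.3930732   0.98213897 -0.05690676] 7.573224436081981 [ 0.5235242   0.3278286  -0.3385434   2.05997396  0.15380351  0.77578563
 -0.69505516]
```

View pics/w9.png

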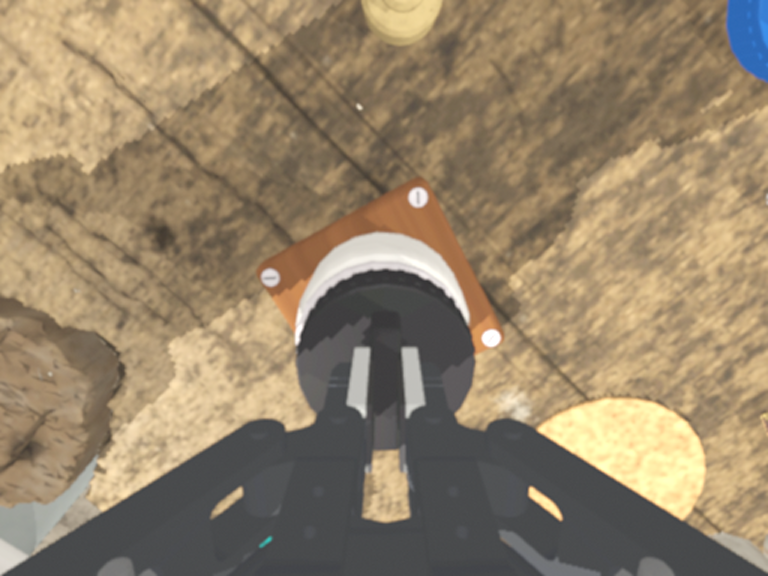

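Emit:
step_arm:
  series:
    - {"grip": -1, "translation": [0, 0, -0.003], "rotation": [0, 0, 0]}
    - {"grip": -1, "translation": [0, 0, -0.003], "rotation": [0, 0, 0]}
    - {"grip": -1, "translation": [0, 0, -0.004], "rotation": [0, 0, 0]}
    - {"grip": -1, "translation": [0, 0, -0.004], "rotation": [0, 0, 0]}
    - {"grip": -1, "translation": [0, 0, -0.004], "rotation": [0, 0, 0]}
    - {"grip": -1, "translation": [0, 0, 0], "rotation": [0, 0, 0]}

```text
time: 11.9
position: [474.7, -149.8, 66.7]
orientation: [[0.708, 0.707, -0.001], [0.707, -0.708, 0.0], [-0.001, -0.001, -1.0]]
contact_force: [-0.4, 0.7, -0.8]
gripper_width: 7.5
```

Emit:
step_arm:
  series:
    - {"grip": -1, "translation": [0, 0, -0.008], "rotation": [0, 0, 0]}
    - {"grip": -1, "translation": [0, 0, -0.01], "rotation": [0, 0, 0]}
    - {"grip": -1, "translation": [0, 0, -0.01], "rotation": [0, 0, 0]}
    - {"grip": -1, "translation": [0, 0, -0.015], "rotation": [0, 0, 0]}
    - {"grip": -1, "translation": [0, 0, -0.015], "rotation": [0, 0, 0]}
    - {"grip": -1, "translation": [0, 0, 0], "rotation": [0, 0, 0]}

```text
time: 12.5
position: [477.9, -150.4, 128.0]
orientation: [[0.708, 0.707, 0.006], [0.707, -0.708, -0.002], [0.003, 0.005, -1.0]]
contact_force: [0.5, -0.4, -0.4]
gripper_width: 7.6
```

Run:
```python
from h import *
o=ctrl.observe();print(o["position"],o["orientation"][:,0],o["contact_force"],o["wrist_torque"],o["gripper_width"])
show("wrist","w10");show("scene","s10",(180,60,340,220),4)
```

```text
[ 477.89176533 -150.4316149   127.97782814] [0.70753626 0.70667187 0.0027056 ] [ 0.53089885 -0.38965744 -0.35936308] [-0.02434416 -0.01881703  0.0417717 ] 7.6466549299172115
```

View pics/s10.png

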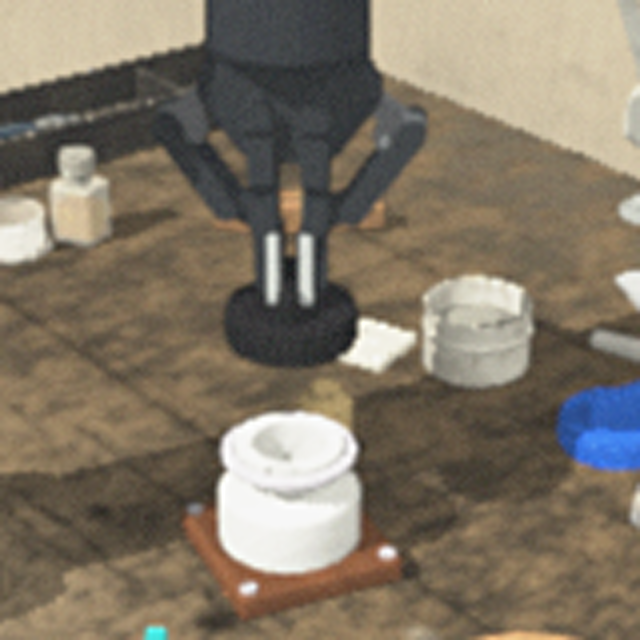

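View pics/w10.png

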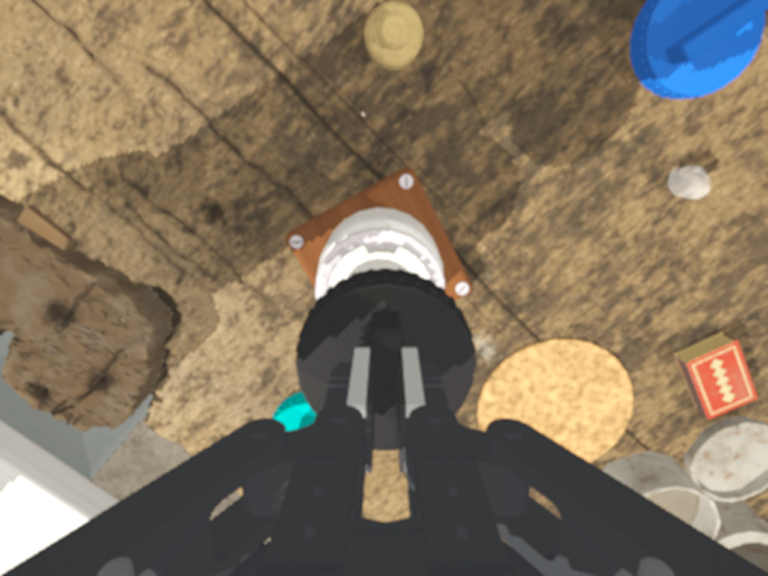

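Emit:
step_arm:
  series:
    - {"grip": -1, "translation": [-0.015, 0.016, 0], "rotation": [0, 0, 0]}
    - {"grip": -1, "translation": [-0.025, 0.0275, 0], "rotation": [0, 0, 0]}
    - {"grip": -1, "translation": [-0.025, 0.0275, 0], "rotation": [0, 0, 0]}
    - {"grip": -1, "translation": [-0.025, 0.0275, 0], "rotation": [0, 0, 0]}
    - {"grip": -1, "translation": [-0.018, 0.02, 0], "rotation": [0, 0, 0]}
    - {"grip": -1, "translation": [-0.01, 0.011, 0.03], "rotation": [0, 0, 0]}
    - {"grip": -1, "translation": [0, 0, 0.03], "rotation": [0, 0, 0]}
    - {"grip": -1, "translation": [0, 0, 0.02], "rotation": [0, 0, 0]}
    - {"grip": -1, "translation": [0, 0, 0], "rotation": [0, 0, 0]}
    - {"grip": -1, "translation": [0, 0, 0], "rotation": [0, 0, 0]}

```text
time: 13.6
position: [482.8, -324.2, 44.2]
orientation: [[0.707, 0.707, -0.002], [0.707, -0.707, 0.001], [-0.0, -0.002, -1.0]]
contact_force: [-0.3, 1.0, -0.3]
gripper_width: 7.3
```

Run:
```python
from h import *
o=ctrl.observe();print(o["position"],o["orientation"][:,0],o["contact_force"],o["wrist_torque"],o["gripper_width"])
p=show("wrist","w11");show("scene","s11",(180,100,360,280),4)
print(proj("wrist",[484.4,-325,3],p)*1.5)
```

```text
[ 482.80232286 -324.23918233   44.1621483 ] [ 7.07298480e-01  7.06914973e-01 -2.84960584e-04] [-0.29305546  0.98242569 -0.33759643] [-0.0273044   0.01245779 -0.05954463] 7.287723264013977
[388.41268408 300.97490218]
```

View pics/s11.png

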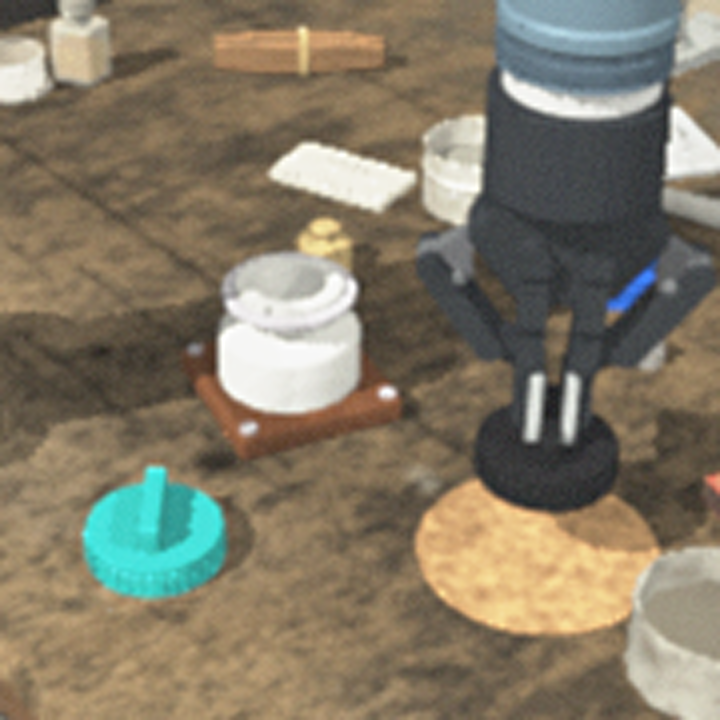

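View pics/w11.png

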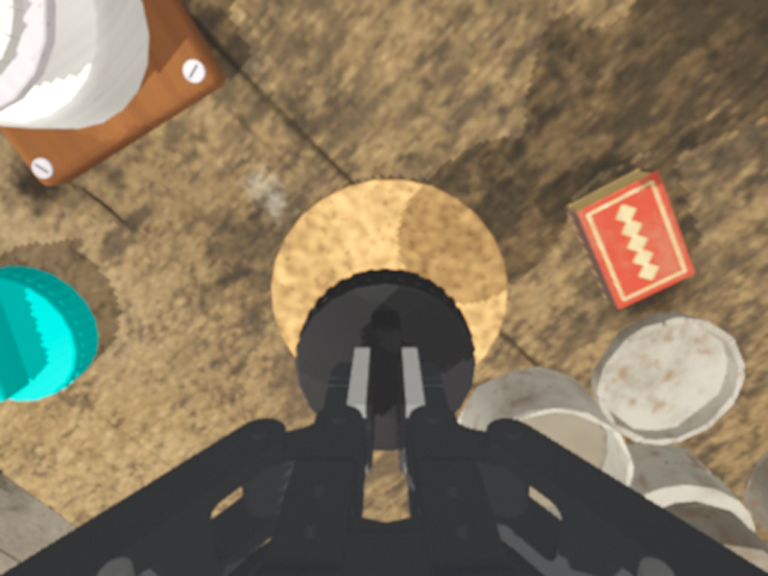

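Emit:
step_arm:
  series:
    - {"grip": -1, "translation": [0, 0, 0.015], "rotation": [0, 0, 0]}
    - {"grip": -1, "translation": [0, 0, 0.015], "rotation": [0, 0, 0]}
    - {"grip": -1, "translation": [0, 0, 0.01], "rotation": [0, 0, 0]}
    - {"grip": -1, "translation": [0, 0, 0.003], "rotation": [0, 0, 0]}
    - {"grip": -1, "translation": [0, 0, 0], "rotation": [0, 0, 0]}
    - {"grip": -1, "translation": [0, 0, 0], "rotation": [0, 0, 0]}
    - {"grip": -1, "translation": [0, 0, 0], "rotation": [0, 0, 0]}

```text
time: 14.4
position: [484.1, -325.1, 2.5]
orientation: [[0.707, 0.707, 0.001], [0.707, -0.707, -0.001], [0.0, 0.001, -1.0]]
contact_force: [-0.2, -0.7, -1.7]
gripper_width: 7.5
```

Emit:
step_arm:
  series:
    - {"grip": -1, "translation": [0, 0, 0.002], "rotation": [0, 0, 0]}
    - {"grip": -1, "translation": [0, 0, 0], "rotation": [0, 0, 0]}
    - {"grip": -1, "translation": [0, 0, 0], "rotation": [0, 0, 0]}

```text
time: 14.7
position: [483.5, -324.9, 0.1]
orientation: [[0.707, 0.707, 0.0], [0.707, -0.707, -0.0], [-0.0, 0.0, -1.0]]
contact_force: [0.3, 0.2, -0.6]
gripper_width: 7.8
```

Emit:
step_arm:
  series:
    - {"grip": -1, "translation": [0, 0, 0.001], "rotation": [0, 0, 0]}
    - {"grip": -1, "translation": [0, 0, 0], "rotation": [0, 0, 0]}
    - {"grip": -1, "translation": [0, 0, 0], "rotation": [0, 0, 0]}

```text
time: 15.0
position: [483.4, -324.8, -1.0]
orientation: [[0.708, 0.707, -0.0], [0.707, -0.708, 0.0], [0.0, -0.0, -1.0]]
contact_force: [0.6, -0.6, -0.6]
gripper_width: 7.7
```

Emit:
step_arm:
  series:
    - {"grip": -1, "translation": [0, 0, 0.002], "rotation": [0, 0, 0]}
    - {"grip": -1, "translation": [0, 0, 0], "rotation": [0, 0, 0]}
    - {"grip": -1, "translation": [0, 0, 0], "rotation": [0, 0, 0]}

```text
time: 15.3
position: [483.4, -324.8, -3.1]
orientation: [[0.707, 0.707, -0.0], [0.707, -0.707, 0.0], [-0.0, -0.0, -1.0]]
contact_force: [-0.3, -0.4, -0.1]
gripper_width: 7.3
```

Emit:
step_arm:
  series:
    - {"grip": -1, "translation": [0, 0, 0.001], "rotation": [0, 0, 0]}
    - {"grip": -1, "translation": [0, 0, 0], "rotation": [0, 0, 0]}
    - {"grip": -1, "translation": [0, 0, 0], "rotation": [0, 0, 0]}

```text
time: 15.6
position: [483.5, -324.8, -3.4]
orientation: [[0.708, 0.707, -0.0], [0.707, -0.708, -0.0], [-0.0, -0.0, -1.0]]
contact_force: [-1.2, 0.7, 6.3]
gripper_width: 7.5
```

Emit:
step_arm:
  series:
    - {"grip": -1, "translation": [0, 0, 0.001], "rotation": [0, 0, 0]}
    - {"grip": -1, "translation": [0, 0, 0], "rotation": [0, 0, 0]}
    - {"grip": -1, "translation": [0, 0, 0], "rotation": [0, 0, 0]}

```text
time: 15.9
position: [483.5, -324.9, -3.4]
orientation: [[0.708, 0.707, -0.001], [0.707, -0.708, -0.0], [-0.001, -0.0, -1.0]]
contact_force: [-4.1, 2.1, 10.9]
gripper_width: 7.5
```

Emit:
step_arm:
  series:
    - {"grip": -1, "translation": [0, 0, -0.001], "rotation": [0, 0, 0]}
    - {"grip": -0.4, "translation": [0, 0, 0], "rotation": [0, 0, 0]}
    - {"grip": -0.4, "translation": [0, 0, 0], "rotation": [0, 0, 0]}
    - {"grip": -0.4, "translation": [0, 0, 0], "rotation": [0, 0, 0]}
    - {"grip": -0.4, "translation": [0, 0, 0], "rotation": [0, 0, 0]}
    - {"grip": -0.4, "translation": [0, 0, -0.01], "rotation": [0, 0, 0]}
    - {"grip": -0.4, "translation": [0, 0, -0.02], "rotation": [0, 0, 0]}
    - {"grip": -0.4, "translation": [0, 0, -0.03], "rotation": [0, 0, 0]}
    - {"grip": -0.4, "translation": [0, 0, -0.035], "rotation": [0, 0, 0]}
    - {"grip": -0.4, "translation": [0, 0, -0.035], "rotation": [0, 0, 0]}

```text
time: 16.9
position: [483.3, -324.6, 127.6]
orientation: [[0.707, 0.707, 0.0], [0.707, -0.707, 0.0], [0.0, -0.0, -1.0]]
contact_force: [1.1, -0.3, 0.3]
gripper_width: 25.9
```

Run:
```python
from h import *
o=ctrl.observe();print(o["position"],o["joint_positions"],o["contact_force"],o["gripper_width"])
p=show("wrist","w12");show("scene","s12",(160,80,420,280),3)
```

```text
[ 483.27136919 -324.64504004  127.64476005] [ 0.73407158  0.35102807 -0.25395124  1.82225708  0.10393706  0.98127289
 -0.34874976] [ 1.09424888 -0.29086099  0.32452583] 25.94451368903565
```

View pics/s12.png

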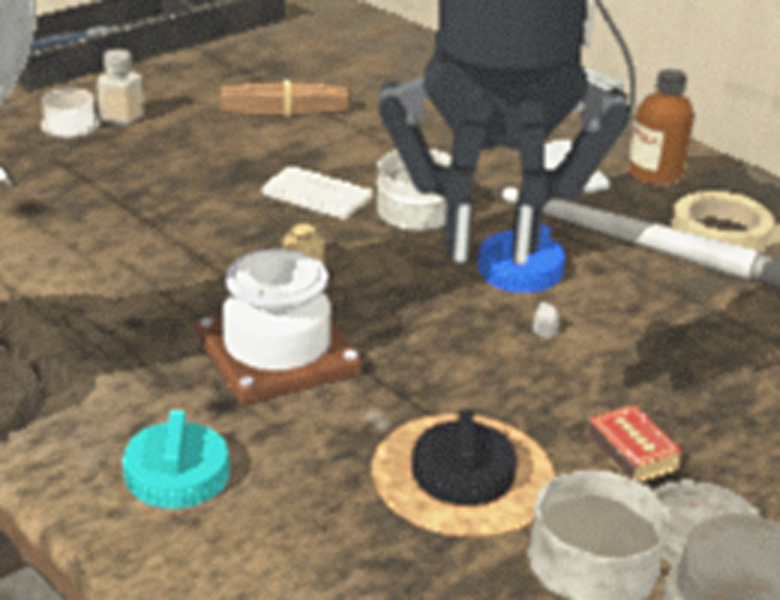

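View pics/w12.png

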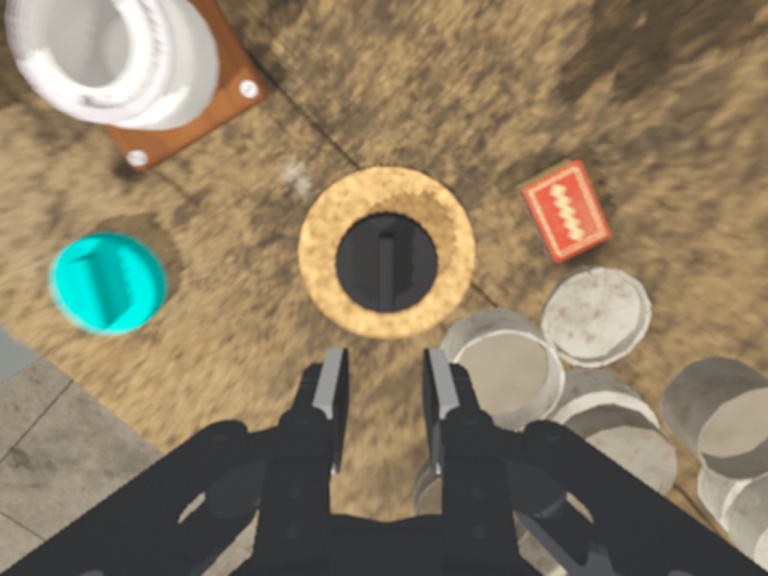

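Emit:
step_arm:
  series:
    - {"grip": 0.2, "translation": [0.02, 0.008, 0], "rotation": [0, 0, 0]}
    - {"grip": 0.2, "translation": [0.03, 0.011, 0], "rotation": [0, 0, 0]}
    - {"grip": 0.2, "translation": [0.03, 0.011, 0], "rotation": [0, 0, 0]}
    - {"grip": 0.2, "translation": [0.03, 0.011, 0], "rotation": [0, 0, 0]}
    - {"grip": 0.2, "translation": [0.03, 0.011, 0], "rotation": [0, 0, 0]}
    - {"grip": 0.2, "translation": [0.02, 0.008, 0], "rotation": [0, 0, 0]}
    - {"grip": 0.2, "translation": [0.009, 0.003, 0], "rotation": [0, 0, 0]}
    - {"grip": 0.2, "translation": [0, 0, 0], "rotation": [0, 0, 0]}
    - {"grip": 0.2, "translation": [0, 0, 0], "rotation": [0, 0, 0]}
    - {"grip": 0.2, "translation": [0, 0, 0], "rotation": [0, 0, 0]}

```text
time: 18.0
position: [645.8, -252.0, 125.8]
orientation: [[0.709, 0.705, -0.002], [0.705, -0.709, -0.001], [-0.002, -0.0, -1.0]]
contact_force: [0.3, -0.4, 0.1]
gripper_width: 51.3
```

Run:
```python
from h import *
o=ctrl.observe();print(o["position"],o["joint_positions"],o["contact_force"],o["gripper_width"])
p=show("wrist","w13");print(proj("wrist",[648,-249,11.5],p)*1.5)
a=cv2.imread("pics/w13_raw.png")
u,v=proj("wrist",[648,-249,11.5],p).astype(int)
cv2.imwrite("pics/w13c.png",cv2.resize(a[v-40:v+40,u-40:u+40],None,fx=7,fy=7,interpolation=cv2.INTER_CUBIC));print(u-40,v-40)
```

```text
[ 645.77217527 -251.95398432  125.78073706] [ 0.50926505  0.55107257 -0.27189873  1.53453133  0.1618256   1.07929061
 -0.58950976] [ 0.32188349 -0.35245935  0.06808104] 51.29901880939282
[384.19187485 255.64654591]
216 130
```

View pics/w13.png

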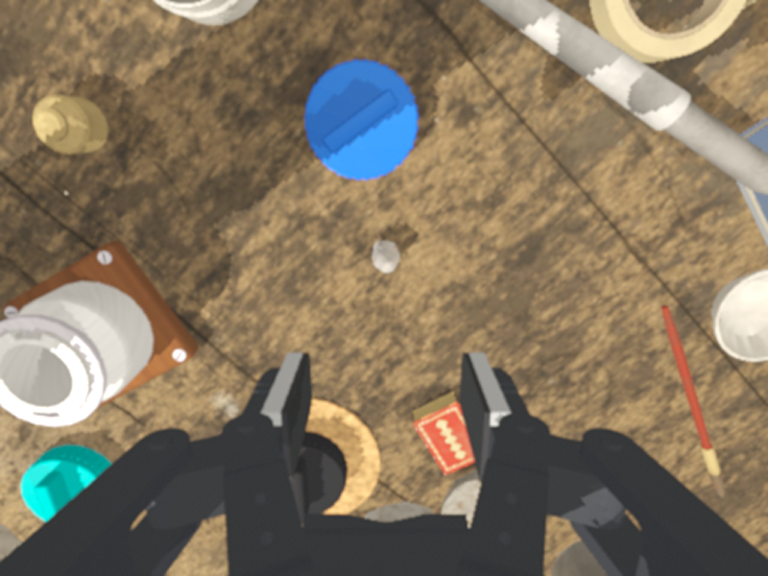

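View pics/w13c.png

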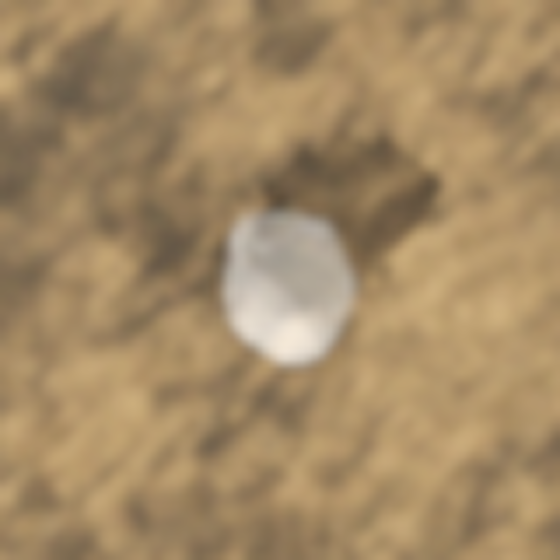

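Run:
```python
from h import *
o=ctrl.observe();p=np.array(o["position"]);R=np.array(o["orientation"]);print(p)
q=onplane("wrist",(257.1,171.1),12);print(q,R.T@(q-p))
a=cv2.imread("pics/top0.png");g=cv2.cvtColor(a,cv2.COLOR_BGR2HSV);m=cv2.inRange(g,(0,0,130),(179,45,255));m2=np.zeros_like(m);m2[125:148,290:312]=m[125:148,290:312]
M=cv2.moments(m2,True);c=(M["m10"]/M["m00"],M["m01"]/M["m00"]);print(c,onplane("top",c,12))
```

```text
[ 645.92280962 -251.86517897  125.87236227]
[ 648.46154557 -249.9905633    12.        ] [  3.30124012   0.48452794 113.86720906]
(300.97872340425533, 136.40425531914894) [ 646.93455772 -249.26833022   12.        ]
```

Emit:
step_arm:
  series:
    - {"grip": 0.2, "translation": [0.0025, 0.0005, 0.02], "rotation": [0, 0, 0]}
    - {"grip": 0.2, "translation": [0, 0, 0.03], "rotation": [0, 0, 0]}
    - {"grip": 0.2, "translation": [0, 0, 0.03], "rotation": [0, 0, 0]}
    - {"grip": 0.2, "translation": [0, 0, 0.03], "rotation": [0, 0, 0]}
    - {"grip": 0.2, "translation": [0, 0, 0.015], "rotation": [0, 0, 0]}
    - {"grip": 0.2, "translation": [0, 0, 0.005], "rotation": [0, 0, 0]}
    - {"grip": 0.2, "translation": [0, 0, 0], "rotation": [0, 0, 0]}
    - {"grip": 0.2, "translation": [0, 0, 0], "rotation": [0, 0, 0]}
    - {"grip": 0.2, "translation": [0, 0, 0], "rotation": [0, 0, 0]}

```text
time: 18.95
position: [651.4, -249.1, -1.8]
orientation: [[0.708, 0.707, 0.004], [0.707, -0.708, -0.001], [0.002, 0.003, -1.0]]
contact_force: [-0.3, 0.3, 0.1]
gripper_width: 51.3
```

Emit:
step_arm:
  series:
    - {"grip": 0.2, "translation": [0, 0, 0.006], "rotation": [0, 0, 0]}
    - {"grip": 0.2, "translation": [0, 0, 0.006], "rotation": [0, 0, 0]}
    - {"grip": 0.2, "translation": [0, 0, 0.003], "rotation": [0, 0, 0]}
    - {"grip": 0.2, "translation": [0, 0, 0], "rotation": [0, 0, 0]}
    - {"grip": 0.2, "translation": [0, 0, 0], "rotation": [0, 0, 0]}
    - {"grip": 0.2, "translation": [0, 0, 0], "rotation": [0, 0, 0]}

```text
time: 19.55
position: [649.8, -248.5, -18.9]
orientation: [[0.707, 0.707, 0.0], [0.707, -0.707, 0.0], [0.0, 0.0, -1.0]]
contact_force: [0.4, 0.2, 0.1]
gripper_width: 51.2
```

Run:
```python
from h import *
o=ctrl.observe();print(o["position"],o["contact_force"],o["gripper_width"])
p=show("wrist","w14");show("scene","s14",(260,80,400,220),4.5)
```

```text
[ 649.82215448 -248.53807232  -18.94611361] [0.39135532 0.20615218 0.05674111] 51.15236336514253
```

View pics/s14.png

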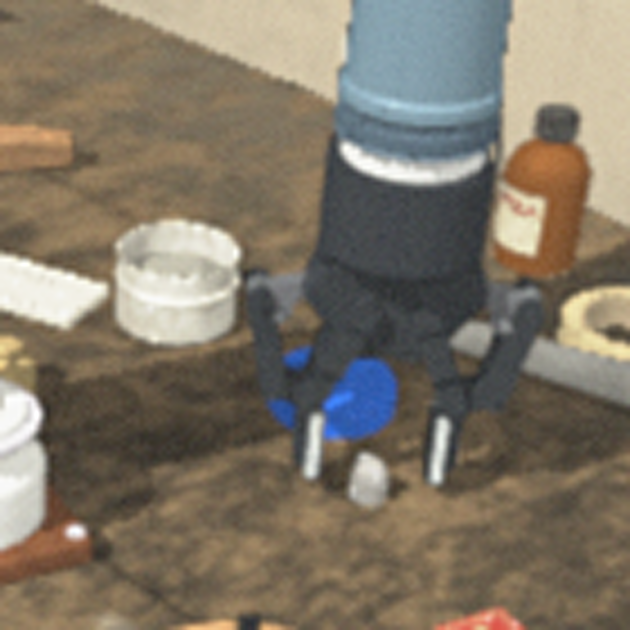

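View pics/w14.png

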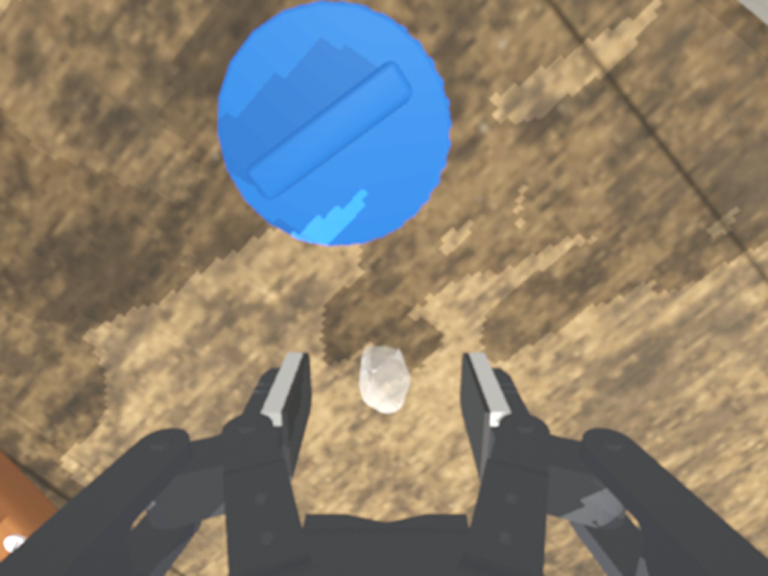

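Emit:
step_arm:
  series:
    - {"grip": 0.2, "translation": [-0.0015, 0, 0.002], "rotation": [0, 0, 0]}
    - {"grip": -1, "translation": [0, 0, 0], "rotation": [0, 0, 0]}
    - {"grip": -1, "translation": [0, 0, 0], "rotation": [0, 0, 0]}
    - {"grip": -1, "translation": [0, 0, 0], "rotation": [0, 0, 0]}
    - {"grip": -1, "translation": [0, 0, 0], "rotation": [0, 0, 0]}
    - {"grip": -1, "translation": [0, 0, 0], "rotation": [0, 0, 0]}
    - {"grip": -1, "translation": [0, 0, 0], "rotation": [0, 0, 0]}
    - {"grip": -1, "translation": [0, 0, 0], "rotation": [0, 0, 0]}
  force: 30

```text
time: 20.45
position: [648.7, -249.7, -20.9]
orientation: [[0.708, 0.707, 0.0], [0.707, -0.708, -0.0], [0.0, 0.0, -1.0]]
contact_force: [0.9, -0.8, 0.5]
gripper_width: 15.1
```

Run:
```python
from h import *
o=ctrl.observe();print(o["position"],o["contact_force"],o["gripper_width"])
p=show("wrist","w15",(200,180,320,300),5);show("scene","s15",(300,140,380,220),7)
```

```text
[ 648.69784732 -249.66870202  -20.91807339] [ 0.87768789 -0.7762231   0.49468215] 15.095223449339898
```

View pics/s15.png

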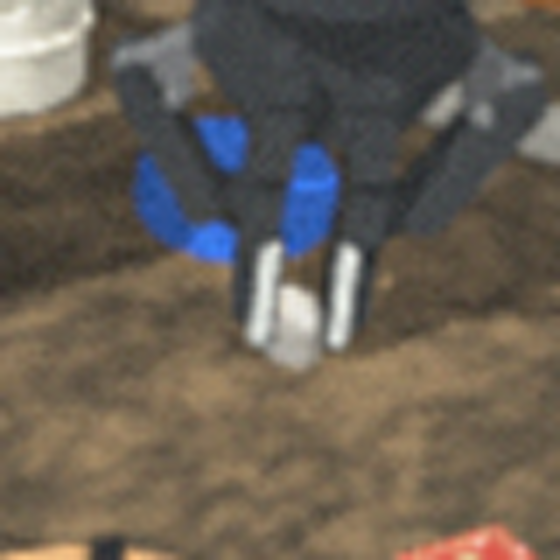

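View pics/w15.png

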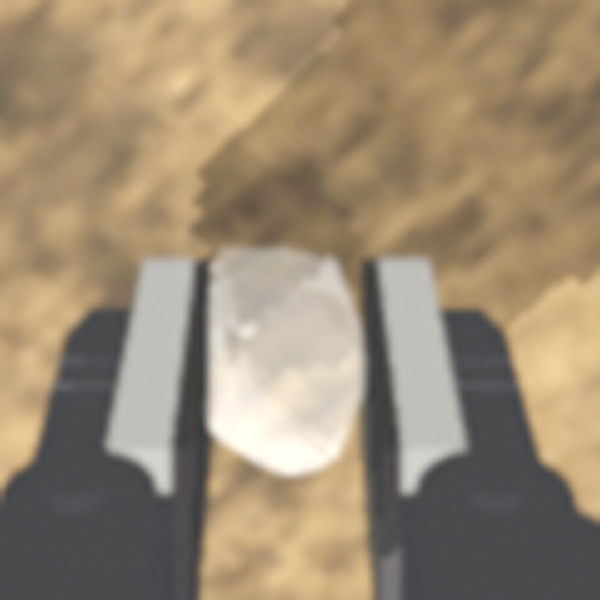

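Emit:
step_arm:
  series:
    - {"grip": -1, "translation": [0, 0, 0], "rotation": [0, 0, 0]}
    - {"grip": -1, "translation": [0, 0, -0.005], "rotation": [0, 0, 0]}
    - {"grip": -1, "translation": [0, 0, -0.01], "rotation": [0, 0, 0]}
    - {"grip": -1, "translation": [0, 0, -0.015], "rotation": [0, 0, 0]}
    - {"grip": -1, "translation": [0, 0, -0.02], "rotation": [0, 0, 0]}
    - {"grip": -1, "translation": [0, 0, -0.025], "rotation": [0, 0, 0]}
    - {"grip": -1, "translation": [0, 0, -0.025], "rotation": [0, 0, 0]}
    - {"grip": -1, "translation": [0, 0, -0.02], "rotation": [0, 0, 0]}
    - {"grip": -1, "translation": [0, 0, -0.01], "rotation": [0, 0, 0]}
    - {"grip": -1, "translation": [0, 0, 0], "rotation": [0, 0, 0]}
  force: 40

```text
time: 21.55
position: [650.5, -250.2, 112.3]
orientation: [[0.707, 0.707, 0.005], [0.707, -0.707, -0.002], [0.002, 0.005, -1.0]]
contact_force: [0.2, -0.1, -0.9]
gripper_width: 14.7
```

Run:
```python
from h import *
o=ctrl.observe();print(o["position"],o["contact_force"],o["gripper_width"])
p=show("wrist","w16",(200,180,320,300),5);show("scene","s16",(260,60,400,200),5)
```

```text
[ 650.50091058 -250.16104313  112.27871585] [ 0.17528927 -0.05356352 -0.90598868] 14.676341411512073
```

View pics/s16.png

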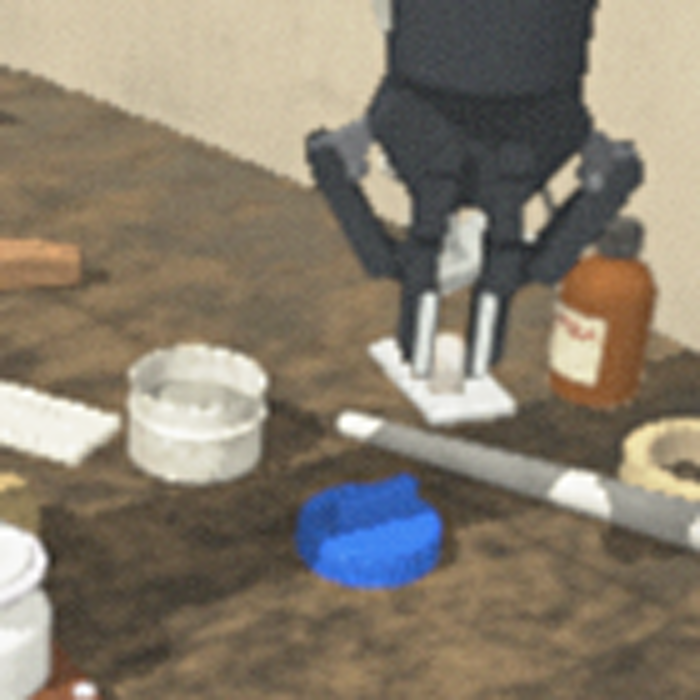

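View pics/w16.png

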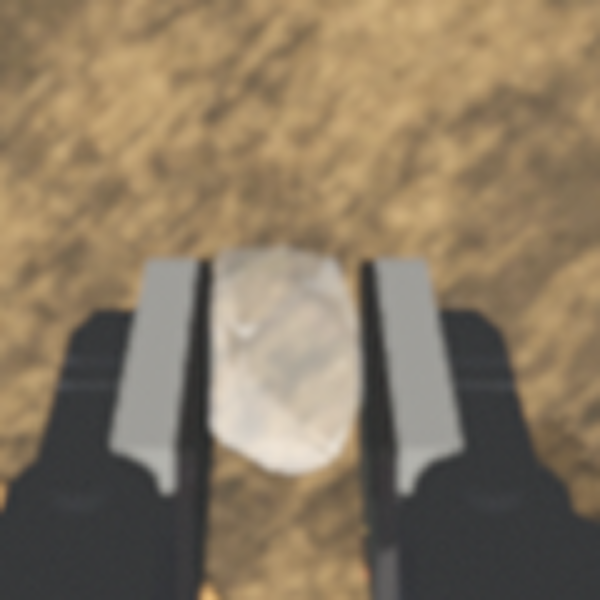

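Emit:
step_arm:
  series:
    - {"grip": -1, "translation": [-0.004, -0.0147, 0], "rotation": [0, 0, 0]}
    - {"grip": -1, "translation": [-0.007, -0.026, 0], "rotation": [0, 0, 0]}
    - {"grip": -1, "translation": [-0.008, -0.03, 0], "rotation": [0, 0, 0]}
    - {"grip": -1, "translation": [-0.008, -0.03, 0], "rotation": [0, 0, 0]}
    - {"grip": -1, "translation": [-0.008, -0.03, 0], "rotation": [0, 0, 0]}
    - {"grip": -1, "translation": [-0.008, -0.03, 0], "rotation": [0, 0, 0]}
    - {"grip": -1, "translation": [-0.006, -0.02, 0], "rotation": [0, 0, 0]}
    - {"grip": -1, "translation": [-0.003, -0.012, 0], "rotation": [0, 0, 0]}
    - {"grip": -1, "translation": [0, 0, 0], "rotation": [0, 0, 0]}
    - {"grip": -1, "translation": [0, 0, 0], "rotation": [0, 0, 0]}

```text
time: 22.65
position: [476.3, -150.4, 108.8]
orientation: [[0.708, 0.707, 0.001], [0.707, -0.708, -0.0], [0.0, 0.001, -1.0]]
contact_force: [-0.4, 0.3, -0.9]
gripper_width: 14.7
```

Run:
```python
from h import *
o=ctrl.observe();p=np.array(o["position"]);R=np.array(o["orientation"]);print(p,R.T@(np.array([476,-150.3,p[2]])-p),o["gripper_width"])
p=show("wrist","w17");show("scene","s17",(180,60,320,200),5)
print(proj("wrist",[476,-150.3,72],p)*1.5)
```

```text
[ 476.29402215 -150.44491504  108.84372608] [-1.05667371e-01 -3.10296226e-01 -2.30158773e-04] 14.723621481736076
[384.2257806  305.47345633]
```

View pics/s17.png

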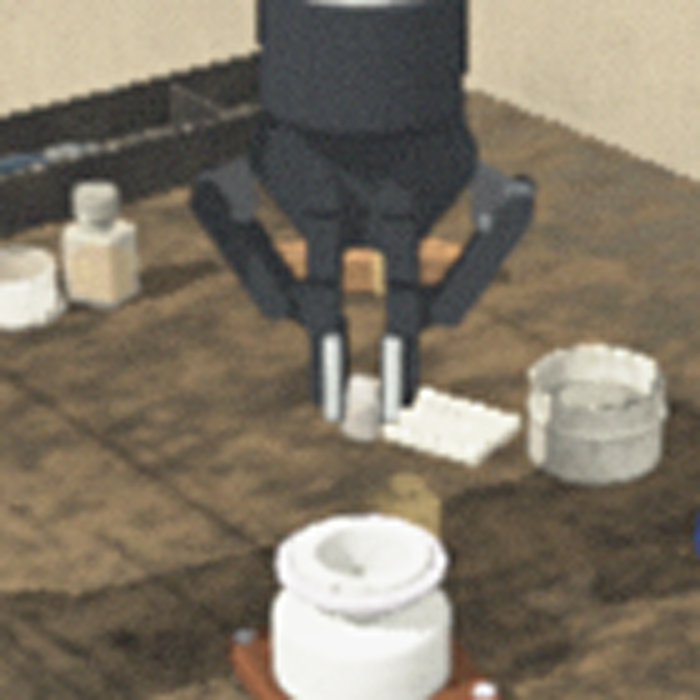

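View pics/w17.png

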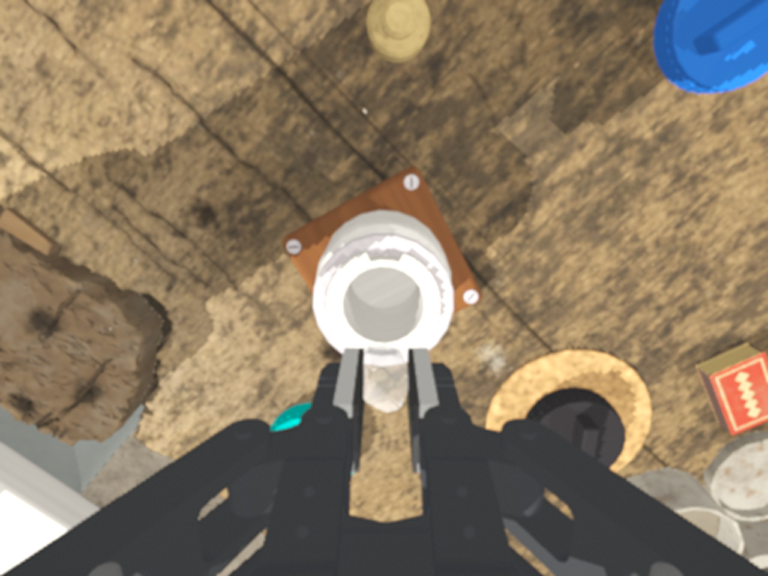

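Emit:
step_arm:
  series:
    - {"grip": -1, "translation": [0, 0, 0.015], "rotation": [0, 0, 0]}
    - {"grip": -1, "translation": [0, 0, 0.02], "rotation": [0, 0, 0]}
    - {"grip": -1, "translation": [0, 0, 0.015], "rotation": [0, 0, 0]}
    - {"grip": -1, "translation": [0, 0, 0.006], "rotation": [0, 0, 0]}
    - {"grip": -1, "translation": [0, 0, 0.002], "rotation": [0, 0, 0]}
    - {"grip": -1, "translation": [0, 0, 0], "rotation": [0, 0, 0]}
    - {"grip": -1, "translation": [0, 0, 0], "rotation": [0, 0, 0]}
    - {"grip": -1, "translation": [0, 0, 0], "rotation": [0, 0, 0]}

```text
time: 23.55
position: [476.5, -150.3, 51.8]
orientation: [[0.708, 0.707, 0.002], [0.707, -0.708, -0.001], [0.001, 0.002, -1.0]]
contact_force: [-0.4, 0.7, 0.1]
gripper_width: 15.2
```

Run:
```python
from h import *
o=ctrl.observe();print(o["position"],o["contact_force"],o["gripper_width"])
p=show("wrist","w18",(180,140,340,300),4);show("scene","s18",(190,90,310,210),5)
```

```text
[ 476.49855024 -150.29571988   51.8139222 ] [-0.38393131  0.69121754  0.11140522] 15.196947733405642
```

View pics/s18.png

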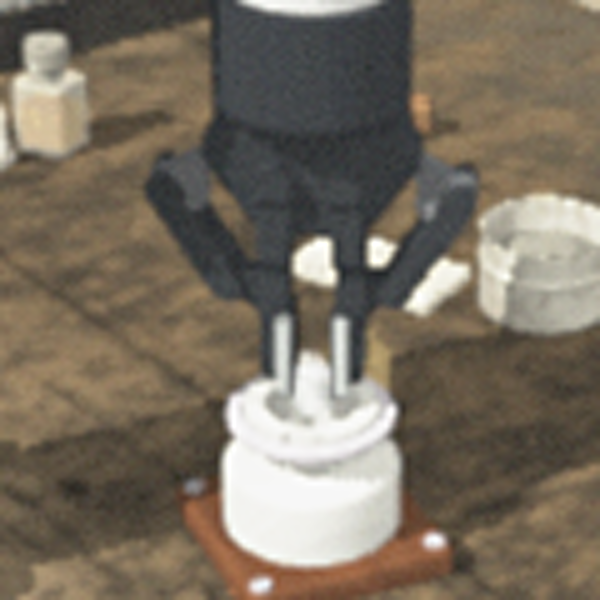

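View pics/w18.png

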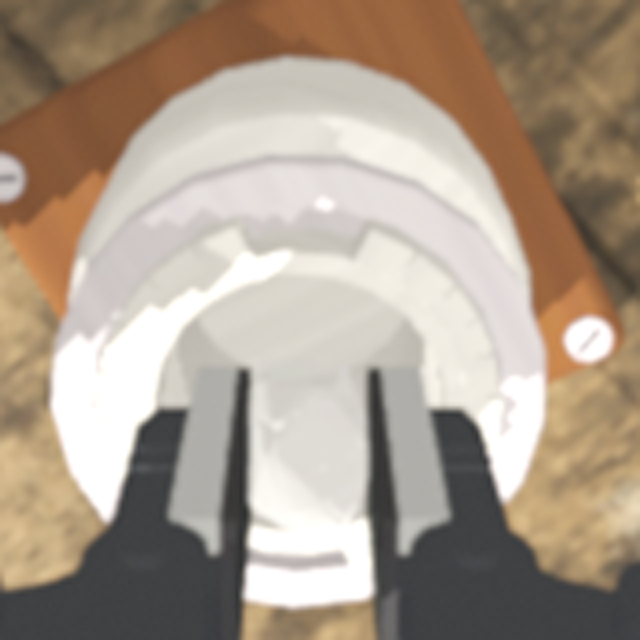

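Emit:
step_arm:
  series:
    - {"grip": 0, "translation": [0, 0, 0], "rotation": [0, 0, 0]}
    - {"grip": 0, "translation": [0, 0, 0], "rotation": [0, 0, 0]}
    - {"grip": 0, "translation": [0, 0, 0], "rotation": [0, 0, 0]}
    - {"grip": 0, "translation": [0, 0, 0], "rotation": [0, 0, 0]}
    - {"grip": 0, "translation": [0, 0, 0], "rotation": [0, 0, 0]}
    - {"grip": 0, "translation": [0, 0, -0.01], "rotation": [0, 0, 0]}
    - {"grip": 0, "translation": [0, 0, -0.03], "rotation": [0, 0, 0]}
    - {"grip": 0, "translation": [0, 0, -0.035], "rotation": [0, 0, 0]}
    - {"grip": 0, "translation": [0, 0, -0.02], "rotation": [0, 0, 0]}
    - {"grip": 0, "translation": [0, 0, 0], "rotation": [0, 0, 0]}

```text
time: 24.65
position: [479.1, -150.9, 150.4]
orientation: [[0.707, 0.707, 0.008], [0.707, -0.707, -0.003], [0.004, 0.008, -1.0]]
contact_force: [0.2, 0.0, -0.3]
gripper_width: 42.7
```

Emit:
step_arm:
  series:
    - {"grip": 0, "translation": [-0.02, 0, -0.02], "rotation": [0, 0, 0]}
    - {"grip": 0, "translation": [-0.02, 0, -0.02], "rotation": [0, 0, 0]}
    - {"grip": 0, "translation": [0, 0, 0], "rotation": [0, 0, 0]}
    - {"grip": 0, "translation": [0, 0, 0], "rotation": [0, 0, 0]}
    - {"grip": 0, "translation": [0, 0, 0], "rotation": [0, 0, 0]}
    - {"grip": 0, "translation": [0, 0, 0], "rotation": [0, 0, 0]}

```text
time: 25.25
position: [447.0, -177.0, 184.7]
orientation: [[0.706, 0.708, -0.002], [0.708, -0.706, 0.001], [-0.0, -0.002, -1.0]]
contact_force: [0.0, -0.2, -0.0]
gripper_width: 42.6
```

Run:
```python
from h import *
o=ctrl.observe();print(o["position"],o["contact_force"],o["gripper_width"])
p=show("wrist","w19");a=cv2.imread("pics/w19_raw.png");u,v=proj("wrist",[476,-150,60],p).astype(int);cv2.imwrite("pics/w19c.png",cv2.resize(a[v-50:v+50,u-50:u+50],None,fx=6,fy=6,interpolation=cv2.INTER_CUBIC));show("scene","s19",(180,90,440,290),3)
```

```text
[ 447.04425433 -176.97931582  184.70183528] [ 0.02905843 -0.16204401 -0.00553494] 42.64141110136192
```

View pics/w19c.png

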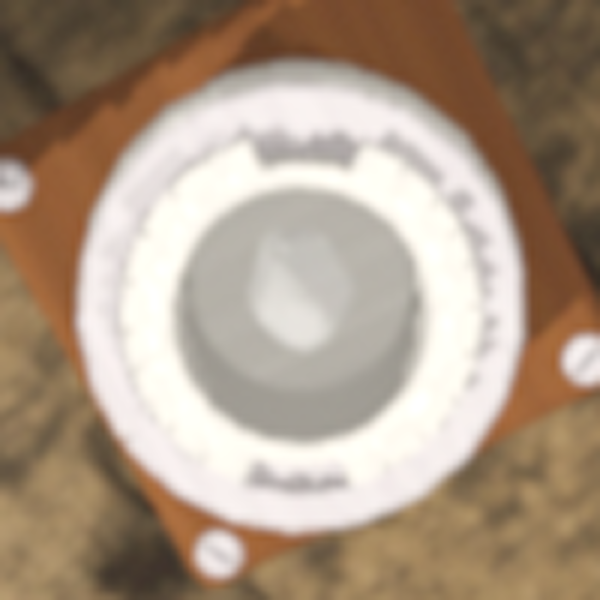

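View pics/s19.png

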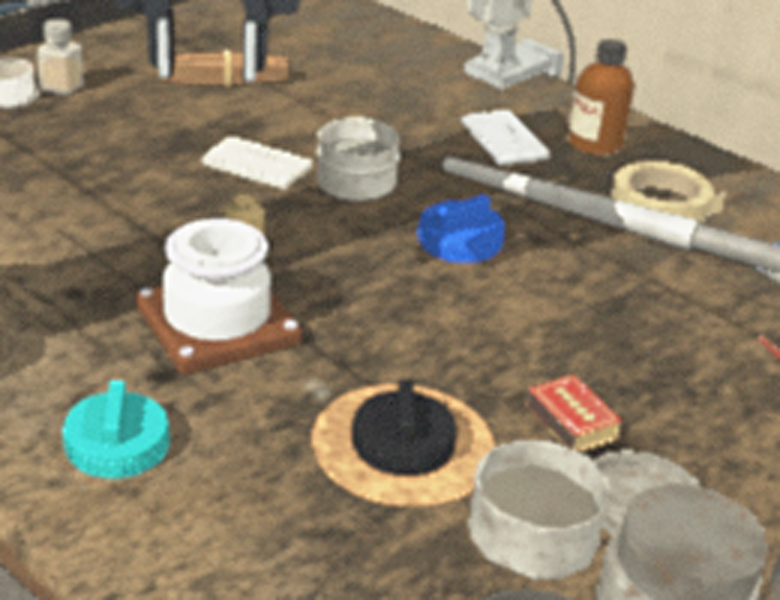

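The quartz lies on the canister floor, centred in the mouth. The cap is upright on the mat, and the robot is clear of everything.

```bash
python3 -c "
from plant import ctrl
print(ctrl.observe()['contact_force']);print(ctrl.sign_off())"
```

```text
[-0.36068247 -0.50723719  0.48965335]
the job is handed in; nothing more can be done
None
```

The job is done and handed in at about 25 s, well inside the 72 s limit. `sign_off` reports no verdict, so success here rests on my own checks.

**Cap:** I gripped the rib and pressed the cap 6 mm to its stop (about 17 N). I turned it about 62° anticlockwise while it was down, then lifted it off. I set it on the cork mat at TCP (483.5, -324.9), within about 2 mm of the mat centre I measured at (484, -325).

**Quartz:** I picked the stone up at about (648, -250) and released it just above the canister mouth at (476, -150).

**Last checks:**
- **Stone:** the wrist picture shows it lying on the canister floor near the middle.
- **Cap:** the scene picture shows it upright and wholly on the mat.
- **Bystanders:** I brought the gripper near none of the grey tin, the matchbox and the brass weight. The matchbox and brass weight looked undisturbed in the pictures. I did not measure any of the three again.
- **Robot:** clear of everything, with force readings at noise level.

**What disagreed:** the real fingertips sat about 27 mm behind the reported TCP, not at it. I found this in the images and confirmed it by touching the rib's top, then corrected every later height. The set-down on the mat came within about 1 mm of the height I predicted. The opening read 7.5 mm on the 10 mm rib; I did not look into why, and the grip held.

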